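Pack a two-layer mount kit

ROBOT

A 6-joint arm with a two-finger parallel gripper is mounted at the origin on a cart in front of the work surface, level with it; the furniture and walls round the work are solid. World frame = base frame: x ahead of the robot, y to its left, z up, the work surface at z = 0. Lengths are in mm, angles in rad, forces in N, time in s.
With the tool pointing down it reaches from about 325 to 850 mm from the base axis. Payload 4.4 kg.
Tool frame: the origin (TCP) lies at the very end of the fingers, on their centre line; the grasp point (between the pads) lies 19 mm behind it; z points along the fingers, y is the line along which they close (so a half turn about z gives the same grasp; the last joint's range is limited). The gripper opens to 94 mm and grips with 3 to 60 N. Pads are 16 mm wide; open, the fingers measure 119 mm over their backs; the gripper's body (75 mm by 177 mm) begins 78 mm behind the grasp point.
Start: joints at [1.129, 0.207, 1.542, -0, 1.393, -0.15], TCP at [165.424, 550.692, 205.447] pointing down, gripper open.
Joint ranges: [-2.73, 2.73], [-0.86, 2.22], [0.23, 2.46], [-1.11, 4.25], [0.08, 2.63], [-2.82, 2.82]. Speed limits (rad/s): [2.79, 2.79, 3.14, 3.14, 3.14, 3.14].

INTERFACE

Orientations are given as a 3x3 rotation matrix whose columns are the frame's x, y, z axes.
In Python, from bench import r gives the robot as it stands. The module is installed in compiled form; this text tells all that it offers.
- The arm moves only by the shell command python3 -m handwheel 'ROWS'. ROWS is JSON, a list of rows, each a list of 3 entries, a list of its own where there are three numbers: the shift along the tool's x, y, z scaled (see below), then the turn, a rotation vector about the tool's x, y, z scaled (see below), then the opening, from 0 (shut) to 1 (fully open). In form: [[[dx, dy, dz], [rx, ry, rz], grip], ...]. A call has 1 to 10 rows; each row is the pose to reach, as a shift and turn from the pose commanded when the call began, along the tool's axes at that moment, turning the shorter way round; what a row does not reach only later rows make up. The controller multiplies each number of a shift by 40 cm and each number of a turn by pi rad. A row lasts 1/12 s, in which the tool goes at most 41.7 mm and 7.16 degrees, less where a joint would pass 70% of its speed; a pose out of reach is approached as far as the arm can. A call with a number of a shift or a turn outside -1 to 1 is refused whole. A call with a gripper value outside its range is refused whole. The fingers move at their own pace and stop on an object; the grip force is fixed at half the most. Time passes only in rows, so rows that repeat a pose let the fingers close. It gives the time, the measured TCP pose, the force, the opening and the grip force at its end, in the units of the state.
- r.get_state(): the state, without advancing time (a new reading comes with each control period).
- r.camera(name): name is "scene" or "top" or "wrist"; returns (picture, depth): 420x560x3 uint8, red, green, blue; 420x560 float32, mm along the optical axis (not along the pixel's ray), 0 where there is no reading.
- r.camera_model(name): a dict with "intrinsics" (3x3 intrinsics, pixels), "dist_coeffs" ([k1, k2, p1, p2, k3] as OpenCV has them; the pictures are not rectified), "cam_to_world" (4x4, takes a point from camera to world coordinates). Camera axes: x right, y down, z forward; pixel columns grow to the right and rows downward; lengths in mm; the calibration is good to about 2 mm. A picture is of the moment at which its call begins: read the wrist's pose just before it. camera_model takes no time and is no camera call; for the wrist camera it gives the pose at the moment of the call.
- r.close_job(): hands the job in; it is judged then, once.
The state is a dict: "t": time; "qpos": joint angles; "qvel": joint speeds; "joint_efforts": joint torques, N m; "position": TCP position; "eef_rot": TCP orientation; "force": force on the tool from outside, world axes, zero at the start; "torque": the same for the moment, N m; "finger_gap": finger opening in mm; "grasp_force": force on a finger pad.
Only numpy, scipy, OpenCV 4.12 (cv2) and the standard library are available. Lean on these libraries where they do the work, as an engineer would, in place of code of your own. Each camera call takes 0.05 s, during which the arm holds its last target. There are 200 camera calls.

TASK

Pack the mount kit: first stand the white caps upright in the bottom pockets of the grey tray, one to a pocket, then lay the blue cover plate over them so that it sits flat on the ledges at both ends of the tray. Then stack all the round discs flat on the plate, centred on its white ring, the largest at the bottom and each one above smaller than the one below it.

Things in the scene. Friction and masses are not known exactly. Their poses are not given: they have to be found in the camera images.
- kit_tray: Grey plastic kit tray, fixed to the worktop, 170 x 78 mm, open on top. Origin: centre of its underside; x along its length, z up. Four pockets, two by two, with low walls whose tops are 10 mm above the worktop. From 66 to 80 mm from the centre, at each end, a ledge 24 mm above the worktop; rims round the ledges rise to 36 mm, leaving 160 x 70 mm for the plate
- box_corner (a point): top corner, nearest the work, of two tall file boxes that stand on a low drawer chest ahead of the robot; they fill x 0.24 to 0.45, y -0.10 to 0.18, up to 0.435 m; the chest below reaches y 0.21 and is 0.10 m high. The worktop to the left of it is free for work (x 0.20 to 0.60, y 0.24 to 0.58) but for the listed things and small bystanders near its borders
- seat (a point): centre of the tray at the height of the two ledges (24 mm above the worktop): where the centre of the cover plate's underside belongs; x along the tray's length
- cover_center (a point): centre (half-way up) of the loose blue cover plate, 152 x 62 x 6 mm, 120 g; x along its length, y across its width, z up. A white ring 60 mm across is printed round the centre of its top; it lies flat on the worktop at the start, ring upward, and can be gripped across its width
- pocket0 (a point): centre of the floor of one of the tray's four pockets (-x, -y corner of the tray), 49.5 mm long (tray x) by 34.5 mm wide (tray y), floor 4 mm above the worktop, walls 6 mm high above the floor
- pocket1 (a point): centre of the floor of one of the tray's four pockets (-x, +y corner of the tray), 49.5 mm long (tray x) by 34.5 mm wide (tray y), floor 4 mm above the worktop, walls 6 mm high above the floor
- pocket2 (a point): centre of the floor of one of the tray's four pockets (+x, -y corner of the tray), 49.5 mm long (tray x) by 34.5 mm wide (tray y), floor 4 mm above the worktop, walls 6 mm high above the floor
- pocket3 (a point): centre of the floor of one of the tray's four pockets (+x, +y corner of the tray), 49.5 mm long (tray x) by 34.5 mm wide (tray y), floor 4 mm above the worktop, walls 6 mm high above the floor
- disc_black_center (a point): centre (half-way up) of the black rubber disc, 56 mm across, 10 mm thick (the largest); z up along its axis; lies flat on the worktop at the start; may be absent
- disc_brass_center (a point): centre (half-way up) of the yellow brass disc, 49 mm across, 8 mm thick (second largest); z up along its axis; lies flat on the worktop at the start; may be absent
- disc_red_center (a point): centre (half-way up) of the red disc, 42 mm across, 10 mm thick (third); z up along its axis; lies flat on the worktop at the start; may be absent
- disc_steel_center (a point): centre (half-way up) of the grey steel disc, 35 mm across, 8 mm thick (the smallest); z up along its axis; lies flat on the worktop at the start; may be absent
- cap0_center (a point): centre (half-way up) of a white plastic cap, 26 mm across, 15 mm high, 15 g; z up along its axis; stands upright on the worktop at the start; may be absent
- cap1_center (a point): centre (half-way up) of a white plastic cap, 26 mm across, 15 mm high, 15 g; z up along its axis; stands upright on the worktop at the start; may be absent
- cap2_center (a point): centre (half-way up) of a white plastic cap, 26 mm across, 15 mm high, 15 g; z up along its axis; stands upright on the worktop at the start; may be absent
Not all that is in view belongs to the job. Leave any purple look-alike of the part that bears disc_red_center alone.

How it is judged (in metres and radians):
On the way, in this order (a step that is already met when the one before it is completed fails the run):
1. all the white caps stand in pockets of the tray, one to a pocket ((horizontal distance between cap0_center and pocket0 below 0.015 m or horizontal distance between cap0_center and pocket1 below 0.015 m or horizontal distance between cap0_center and pocket2 below 0.015 m or horizontal distance between cap0_center and pocket3 below 0.015 m) and z of each of cap0_center, cap1_center, cap2_center in the frame of kit_tray below 0.0155 m and angle between each of cap0_center, cap1_center, cap2_center's own z axis and vertical below 0.15 rad and (horizontal distance between cap1_center and pocket0 below 0.015 m or horizontal distance between cap1_center and pocket1 below 0.015 m or horizontal distance between cap1_center and pocket2 below 0.015 m or horizontal distance between cap1_center and pocket3 below 0.015 m) and (horizontal distance between cap2_center and pocket0 below 0.015 m or horizontal distance between cap2_center and pocket1 below 0.015 m or horizontal distance between cap2_center and pocket2 below 0.015 m or horizontal distance between cap2_center and pocket3 below 0.015 m)), for 0.2 s.
2. the cover plate sits flat on the tray's ledges, over the caps (all of step 1 and horizontal distance between cover_center and seat below 0.009 m and z of cover_center in the frame of seat between 0.0005 and 0.006 m and angle between cover_center's own z axis and vertical below 0.06 rad and angle between the x axis of cover_center and the x axis of seat, either way round below 0.15 rad), for 0.2 s.
At the end, for the whole second after the job is handed in: Every cap upright in a pocket of its own; the plate flat on both ledges (within 9 mm and 0.15 rad of the tray's centre and direction); every disc flat in one stack on the plate, within 8 mm of the plate's centre, largest at the bottom, in order of size; all at rest (all of step 2 and horizontal distance between each of disc_black_center, disc_brass_center, disc_red_center, disc_steel_center and cover_center below 0.008 m and angle between each of disc_black_center, disc_brass_center, disc_red_center, disc_steel_center's own z axis and vertical below 0.1 rad and z of disc_black_center in the frame of cover_center between 0.005 and 0.045 m and z of each of disc_brass_center, disc_red_center, disc_steel_center in the frame of disc_black_center above 0.006 m and linear speed of each of disc_black, disc_brass, disc_red, disc_steel below 0.02 m/s and z of disc_brass_center in the frame of cover_center between 0.005 and 0.045 m and z of each of disc_red_center, disc_steel_center in the frame of disc_brass_center above 0.006 m and z of disc_red_center in the frame of cover_center between 0.005 and 0.045 m and z of disc_steel_center in the frame of disc_red_center above 0.006 m and z of disc_steel_center in the frame of cover_center between 0.005 and 0.045 m); the robot touches nothing.
Of cap0, cap1, cap2 only 2 to 3 are there at a start; the rules pass over those that are not, and their reading is None.
Of disc_black, disc_brass, disc_red, disc_steel only 3 to 4 are there at a start; the rules pass over those that are not, and their reading is None.
At some moment in a run one of disc_brass, disc_red, disc_steel may be knocked a few centimetres aside while the robot is not near it.
Once in a run the grip may slacken for a moment while it holds something.
It also fails if it takes over 210 s, if anything falls off the work surface, if the arm or the gripper's body presses on something with over 40 N, if the wrist force passes 120 N, or if a joint passes its speed limit or range.

## Working session

There is one attempt and no reset: what is moved stays moved. The work goes in short steps, Python scripts to look and compute and a shell command to move; the robot and the scene stay as the last step left them, time stands still between calls to the robot, and variables do not carry over. Pictures are saved under pics/ and viewed, at most 14 in all, crops included, and the job is handed in when it is done.

```bash
mkdir -p pics; cat > h.py <<'E'
import numpy as np, cv2
from bench import r
def shot(n):
    m=r.camera_model(n); p,d=r.camera(n); return p,d,m
def world(d,m,uv):
    uv=np.asarray(uv,float).reshape(-1,2)
    K=np.array(m['intrinsics']);T=np.array(m['cam_to_world'])
    n=cv2.undistortPoints(uv.reshape(-1,1,2),K,np.array(m['dist_coeffs'])).reshape(-1,2)
    z=d[uv[:,1].astype(int),uv[:,0].astype(int)]
    P=np.c_[n*z[:,None],z]; return P@T[:3,:3].T+T[:3,3]
def plane(m,uv,h):
    uv=np.asarray(uv,float).reshape(-1,1,2)
    K=np.array(m['intrinsics']);T=np.array(m['cam_to_world'])
    n=cv2.undistortPoints(uv,K,np.array(m['dist_coeffs'])).reshape(-1,2)
    D=np.c_[n,np.ones(len(n))]@T[:3,:3].T; return T[:3,3]+D*((h-T[2,3])/D[:,2])[:,None]
def save(n,p): cv2.imwrite('pics/'+n,p[:,:,::-1])
E
python3 - <<'E'
from h import *
np.set_printoptions(precision=2,suppress=True)
for n in('scene','top'):
    p,d,m=shot(n); save(n+'0.png',p); print(n,m['cam_to_world']); np.savez(n+'0.npz',p=p,d=d)
s=r.get_state(); print(s['eef_rot'],s['position'],s['finger_gap'],s['t'])
E
```

```text
scene [[ -0.95   0.22  -0.21 562.9 ]
 [  0.3    0.68  -0.67 949.99]
 [ -0.01  -0.7   -0.71 882.5 ]
 [  0.     0.     0.     1.  ]]
top [[  -0.02   -0.99    0.1   287.45]
 [  -1.      0.03    0.01  360.66]
 [  -0.02   -0.1    -0.99 1278.55]
 [   0.      0.      0.      1.  ]]
[[-0.96  0.29 -0.  ]
 [ 0.29  0.96 -0.  ]
 [ 0.   -0.   -1.  ]] [165.12 550.03 204.4 ] 93.86448330641663 0.1
```

View pics/top0.png

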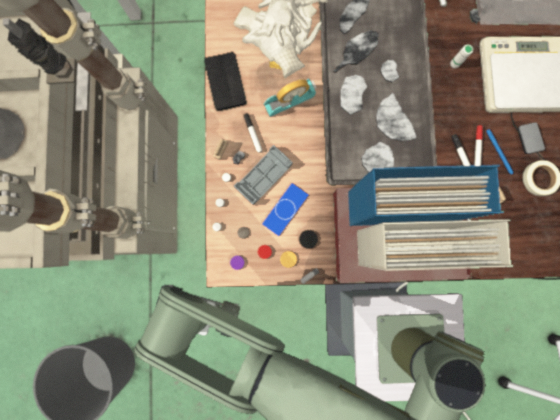

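View pics/scene0.png

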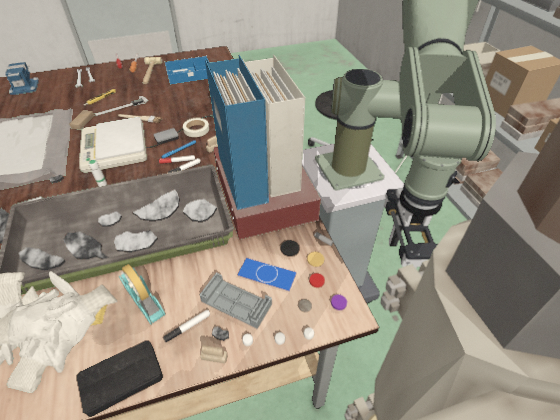

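The top view shows the caps at (226,178), (220,203) and (217,227), the tray at (265,175) and the plate at (286,210). The discs are black (308,240), brass (289,259), red (265,252) and steel (245,232).

Look-alikes:
- The purple disc (238,263) could be taken for red (265,252).
- The dark clamp or knob near (310,276) could be taken for black.
- The tape roll (295,92) could be taken for brass.
- The brown bits (238,155) and the marker's white end (252,125) could be taken for caps.

I'll choose the ones named above.

```bash
python3 - <<'E'
from h import *
np.set_printoptions(precision=1,suppress=True)
px={'cap0':(226,178,15),'cap1':(220,203,15),'cap2':(217,227,15),'tray':(265,175,24),'plate':(286,210,6),'black':(308,240,10),'brass':(289,259,8),'red':(265,252,10),'steel':(245,232,8),'purple':(238,263,10)}
z=np.load('top0.npz');m=r.camera_model('top')
for k,(u,v,h) in px.items(): print(k,plane(m,[(u,v)],h)[0],world(z['d'],m,[(u,v)])[0])
p=z['p'][130:290,190:340]; save('crop0.png',cv2.resize(p,None,fx=3.6,fy=3.6,interpolation=cv2.INTER_CUBIC))
m=r.camera_model('wrist');T=np.array(m['cam_to_world']);print(T,m['intrinsics'])
s=r.get_state();R=np.array(s['eef_rot']);print(R.T@(T[:3,3]-s['position']),R.T@T[:3,:3])
p,d,m=shot('wrist');save('w0.png',p)
E
```

```text
cap0 [506.3 525.4  15. ] [506.9 525.9  11.4]
cap1 [432.2 544.   15. ] [432.1 543.8  16.2]
cap2 [361.7 553.6  15. ] [361.7 553.7  14.6]
tray [510.6 409.2  24. ] [514.3 410.1   2.7]
plate [407.4 350.1   6. ] [407.5 350.1   5.5]
black [317.4 288.2  10. ] [317.4 288.1   7.8]
brass [263.5 345.1   8. ] [263.5 345.2   8.3]
red [285.5 414.6  10. ] [285.5 414.9   4.3]
steel [345.4 472.2   8. ] [345.3 472.1   9.3]
purple [255.4 494.1  10. ] [255.3 494.4   6.2]
[[  0.3   0.9   0.3  86.6]
 [  1.   -0.3  -0.1 573.5]
 [ -0.    0.3  -1.  384.7]
 [  0.    0.    0.    1. ]] [[367.    0.  275.3]
 [  0.  367.  203.1]
 [  0.    0.    1. ]]
[  82.    -0.5 -180.3] [[-0.  -1.  -0.3]
 [ 1.  -0.   0. ]
 [-0.  -0.3  1. ]]
```

View pics/crop0.png

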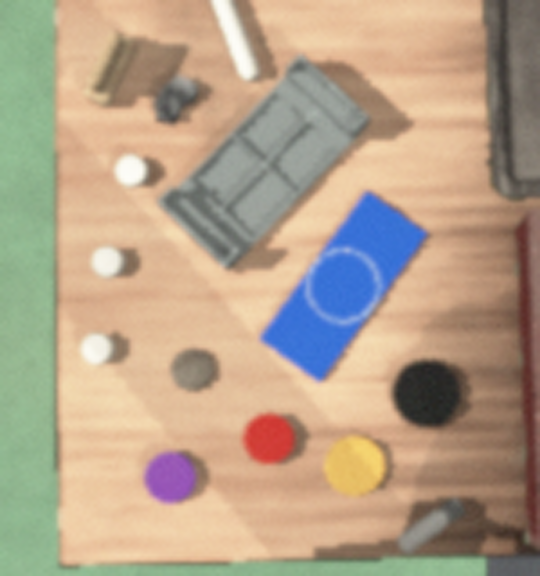

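View pics/w0.png

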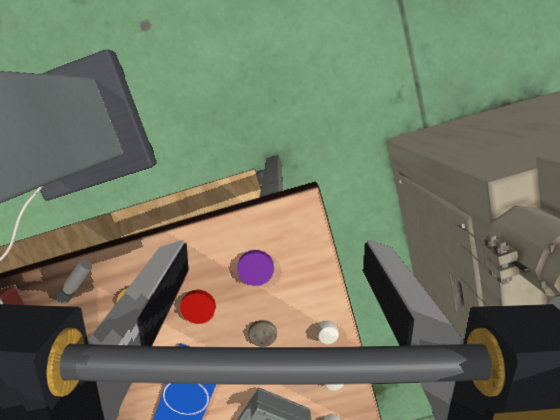

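```bash
python3 -m handwheel '[[[-0.67,-0.01,-0.24],[0,0,0],1],[[-0.67,-0.01,-0.24],[0,0,0],1],[[-0.67,-0.01,-0.24],[0,0,0],1],[[-0.67,-0.01,-0.24],[0,0,0],1],[[-0.67,-0.01,-0.24],[0,0,0],1],[[-0.67,-0.01,-0.24],[0,0,0],1],[[-0.67,-0.01,-0.24],[0,0,0],1],[[-0.67,-0.01,-0.24],[0,0,0],1],[[-0.67,-0.01,-0.24],[0,0,0],1],[[-0.67,-0.01,-0.24],[0,0,0],1]]'
cat >> h.py <<'E'
RNG={'red':((170,10),120,60),'brass':((18,32),110,90),'blue':((105,122),140,60),'purple':((125,150),80,50)}
def blobs(p,d,m):
    """list name,[x y] from colour masks, on the plane of its top"""
    hsv=cv2.cvtColor(p,cv2.COLOR_RGB2HSV);H,S,V=[hsv[:,:,i].astype(int) for i in range(3)]
    M={'red':((H<8)|(H>172))&(S>130)&(V>60),'brass':(H>17)&(H<32)&(S>120)&(V>110),'blue':(H>104)&(H<122)&(S>130),
       'black':(V<45),'cap':(S<45)&(V>150),'steel':(S<75)&(V>45)&(V<150)}
    hh={'red':10,'brass':8,'blue':6,'black':10,'cap':15,'steel':8}
    out=[]
    for k,a in M.items():
        a=cv2.morphologyEx(a.astype(np.uint8),cv2.MORPH_CLOSE if k=='blue' else cv2.MORPH_OPEN,np.ones((3,3)))
        for c in cv2.findContours(a,cv2.RETR_EXTERNAL,cv2.CHAIN_APPROX_NONE)[0]:
            if len(c)<8: continue
            W=plane(m,c[:,0,:].astype(float),hh[k]) ; q=W[:,:2].astype(np.float32)
            (cx,cy),(w,h),an=cv2.minAreaRect(q)
            if not(200<cx<640 and 230<cy<610): continue
            M_=cv2.moments(c); 
            if M_['m00']<10: continue
            ctr=plane(m,[(M_['m10']/M_['m00'],M_['m01']/M_['m00'])],hh[k])[0,:2]
            out.append((k,ctr.round(1),(round(w),round(h)),round(an),c.mean(0)[0].round()))
    return out
E
python3 - <<'E'
from h import *
p,d,m=shot('wrist');save('w1.png',p)
for n in('wrist','top'):
    if n=='top':
        z=np.load('top0.npz');p,d,m=z['p'],z['d'],r.camera_model(n)
    for b in blobs(p,d,m):
        if 18<max(b[2])<200: print(n,*b)
E
```

```text
t: 0.98
position: [420.2, 469.6, 300.5]
eef_rot: [[-0.958, 0.288, -0.002], [0.288, 0.958, -0.001], [0.002, -0.001, -1.0]]
force: [-0.8, -0.1, -0.3]
finger_gap: 93.8
grasp_force: 0.0
wrist red [288.2 416.9] (41, 41) 71 [203.  73.]
wrist brass [264.5 348.1] (49, 48) 69 [145.  71.]
wrist blue [408.1 355.4] (61, 151) 53 [190. 178.]
wrist black [566.7 250.8] (36, 189) 46 [163. 298.]
wrist black [321.4 288.9] (54, 53) 68 [119. 130.]
wrist cap [623.3 438.2] (84, 17) 19 [296. 303.]
wrist cap [509.9 525.2] (23, 26) 75 [335. 215.]
wrist cap [435.7 545.7] (23, 23) 29 [336. 157.]
wrist cap [364.7 554.7] (24, 23) 74 [329. 100.]
wrist cap [212. 297.] (17, 46) 33 [89. 42.]
wrist steel [572.1 489.3] (27, 44) 48 [320. 261.]
wrist steel [514.8 413.7] (85, 188) 45 [257. 239.]
wrist steel [345.9 478.3] (33, 33) 73 [265. 104.]
top red [287.  416.2] (38, 38) 89 [264. 251.]
top brass [263.8 347.8] (47, 45) 44 [288. 259.]
top blue [410.5 352.9] (58, 148) 53 [285. 209.]
top black [319.1 279.4] (23, 41) 88 [311. 239.]
top cap [363.4 554.5] (24, 21) 89 [217. 226.]
top cap [434.1 545.6] (21, 21) 89 [220. 202.]
top cap [479.9 417.7] (29, 44) 44 [263. 186.]
top cap [509.2 525.2] (24, 24) 89 [226. 177.]
top cap [508.  443.2] (25, 39) 49 [254. 177.]
top cap [543.4 382.1] (76, 78) 43 [274. 163.]
top cap [624.1 438.8] (83, 17) 19 [254. 139.]
top steel [200.7 303. ] (20, 29) 44 [305. 279.]
top steel [224.8 270.8] (17, 23) 88 [315. 272.]
top steel [346.  474.1] (29, 26) 38 [244. 232.]
top steel [467.9 457.5] (81, 61) 44 [250. 189.]
top steel [525.6 423.3] (49, 15) 43 [261. 172.]
top steel [544.5 339.1] (19, 25) 55 [288. 164.]
top steel [569.3 490.5] (33, 34) 89 [238. 157.]
top steel [592.  376.1] (24, 10) 70 [276. 149.]
```

View pics/w1.png

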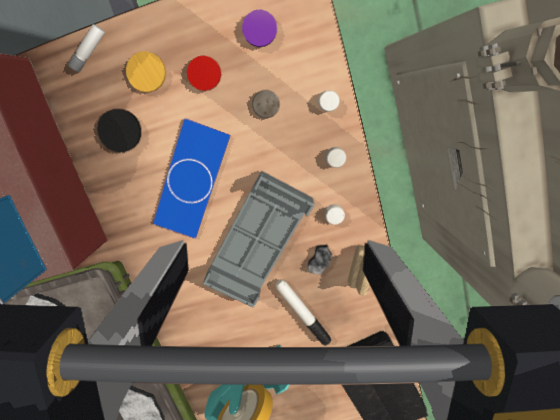

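```bash
cat >> h.py <<'E'
def cloud(d,m):
    v,u=np.mgrid[:420,:560]; return world(d,m,np.c_[u.ravel(),v.ravel()]).reshape(420,560,3)
E
python3 - <<'E'
from h import *
for n in('wrist','top'):
    p,d,m=shot(n); W=cloud(d,m); 
    near=(np.hypot(W[:,:,0]-512,W[:,:,1]-412)<115)&(d>0)
    hsv=cv2.cvtColor(p,cv2.COLOR_RGB2HSV)
    for lo,hi in((15,45),(30,45)):
        a=(near&(W[:,:,2]>lo)&(W[:,:,2]<hi)&(hsv[:,:,1]<110)).astype(np.uint8)
        if lo==15: a=cv2.morphologyEx(a,cv2.MORPH_OPEN,np.ones((3,3)))
        q=W[a>0][:,:2].astype(np.float32); 
        print(n,lo,len(q),cv2.minAreaRect(q))
    # grey mask contour hull corners on z=36
    c=(near&(hsv[:,:,1]<75)&(W[:,:,2]>2)).astype(np.uint8)
    c=cv2.morphologyEx(c,cv2.MORPH_CLOSE,np.ones((5,5)))
    cs=max(cv2.findContours(c,0,1)[0],key=cv2.contourArea); hu=cv2.convexHull(cs)
    ap=cv2.approxPolyDP(hu,6,True)[:,0]; print(ap.tolist(), plane(m,ap.astype(float),36)[:,:2].round(1).tolist())
    if n=='wrist': save('w2.png',cv2.resize(p[150:320,190:330],None,fx=3.5,fy=3.5,interpolation=cv2.INTER_CUBIC))
E
```

```text
wrist 15 2412 ((531.829833984375, 433.6300964355469), (135.1078643798828, 172.31588745117188), 46.34109878540039)
wrist 30 742 ((513.77978515625, 414.9142150878906), (78.33343505859375, 170.5334014892578), 44.66345977783203)
[[263, 172], [314, 205], [251, 307], [203, 282]] [[422.4, 452.6], [481.5, 501.7], [598.8, 380.2], [543.5, 329.6]]
top 15 196 ((565.8582763671875, 363.0508728027344), (78.06929016113281, 19.963109970092773), 45.18803787231445)
top 30 69 ((566.3564453125, 362.5120849609375), (78.09859466552734, 18.84384536743164), 44.895320892333984)
[[186, 148], [219, 119], [279, 142], [292, 163], [266, 194], [250, 195]] [[595.6, 640.1], [680.5, 541.7], [605.5, 365.6], [541.8, 329.3], [452.6, 407.1], [450.9, 453.5]]
```

View pics/w2.png

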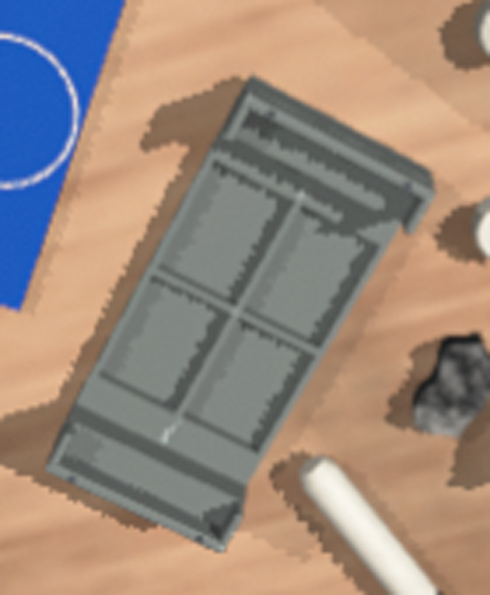

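The crop shows the tray, with its four pockets clear. The depth-based rectangle puts its centre at (513,415) and its length axis at -45°. Starting with the cap at (509.5,525).

```bash
cat > plan.py <<'E'
import sys,json
from h import *
def plan(*wps):
    """wps: (x,y,z,heading of tool y deg). prints scaled shift/turn per leg, tool assumed vertical"""
    s=r.get_state();p=np.array(s['position']);R=np.array(s['eef_rot']);a=np.degrees(np.arctan2(R[1,1],R[0,1]))
    for x,y,z,h in wps:
        ya=np.array([np.cos(np.radians(a)),np.sin(np.radians(a)),0]);za=np.array([0,0,-1.]);xa=np.cross(ya,za)
        D=np.array([x,y,z])-p; t=(h-a+90)%180-90
        print('->',(x,y,z,h),'shift',(np.array([D@xa,D@ya,D@za])/400).round(4),'rz',round(-t/180,4),'rows>=',int(max(np.linalg.norm(D)/41.7,abs(t)/7.16))+1)
        p=np.array([x,y,z],float);a=a+t
if __name__=='__main__': plan(*json.loads(sys.argv[1]))
E
python3 plan.py '[[509.5,525.2,60,134.7],[509.5,525.2,6,134.7],[509.5,525.2,60,134.7],[507.9,446.8,60,134.7],[507.9,446.8,11,134.7]]'
```

```text
-> (509.5, 525.2, 60, 134.7) shift [-0.1772  0.1964  0.6012] rz -0.3406 rows>= 9
-> (509.5, 525.2, 6, 134.7) shift [0.    0.    0.135] rz -0.0 rows>= 2
-> (509.5, 525.2, 60, 134.7) shift [ 0.     0.    -0.135] rz -0.0 rows>= 2
-> (507.9, 446.8, 60, 134.7) shift [ 0.1407 -0.1365  0.    ] rz -0.0 rows>= 2
-> (507.9, 446.8, 11, 134.7) shift [0.     0.     0.1225] rz -0.0 rows>= 2
```

```bash
python3 -m handwheel '[[[-0.177,0.196,0.6],[0,0,-0.341],0.6],[[-0.177,0.196,0.6],[0,0,-0.341],0.6],[[-0.177,0.196,0.6],[0,0,-0.341],0.6],[[-0.177,0.196,0.6],[0,0,-0.341],0.6],[[-0.177,0.196,0.6],[0,0,-0.341],0.6],[[-0.177,0.196,0.6],[0,0,-0.341],0.6],[[-0.177,0.196,0.6],[0,0,-0.341],0.6],[[-0.177,0.196,0.6],[0,0,-0.341],0.6],[[-0.177,0.196,0.6],[0,0,-0.341],0.6],[[-0.177,0.196,0.6],[0,0,-0.341],0.6]]'; python3 plan.py '[[509.5,525.2,6,134.7],[509.5,525.2,60,134.7],[507.9,446.8,60,134.7],[507.9,446.8,11,134.7]]'
python3 - <<'E'
from h import *
p,d,m=shot('wrist');save('w3.png',p)
print([b for b in blobs(p,d,m) if b[0]=='cap'], r.get_state()['qpos'])
E
```

```text
t: 1.97
position: [509.3, 524.9, 59.9]
eef_rot: [[-0.709, -0.705, -0.002], [-0.705, 0.709, -0.002], [0.003, 0.0, -1.0]]
force: [-0.4, 0.8, 0.0]
finger_gap: 56.1
grasp_force: 0.0
-> (509.5, 525.2, 6, 134.7) shift [-0.0008  0.0002  0.1346] rz 0.0008 rows>= 2
-> (509.5, 525.2, 60, 134.7) shift [ 0.     0.    -0.135] rz -0.0 rows>= 2
-> (507.9, 446.8, 60, 134.7) shift [ 0.1407 -0.1365  0.    ] rz -0.0 rows>= 2
-> (507.9, 446.8, 11, 134.7) shift [0.     0.     0.1225] rz -0.0 rows>= 2
[('cap', array([584.3, 478.7]), (9, 3), 51, array([149., 256.])), ('cap', array([510.6, 524.7]), (24, 25), 63, array([274., 228.])), ('cap', array([621.7, 437.5]), (86, 17), 19, array([ 69., 252.])), ('cap', array([436.3, 545.4]), (23, 23), 48, array([381., 171.])), ('cap', array([556.8, 371.3]), (2, 3), 43, array([ 45., 113.])), ('cap', array([551.4, 376.7]), (3, 9), 43, array([ 56., 113.])), ('cap', array([365.4, 554.3]), (24, 23), 46, array([476., 100.]))] [ 6.82139748e-01  6.59621894e-01  1.21589345e+00  1.45105426e-04
  1.26737206e+00 -1.66836902e+00]
```

View pics/w3.png

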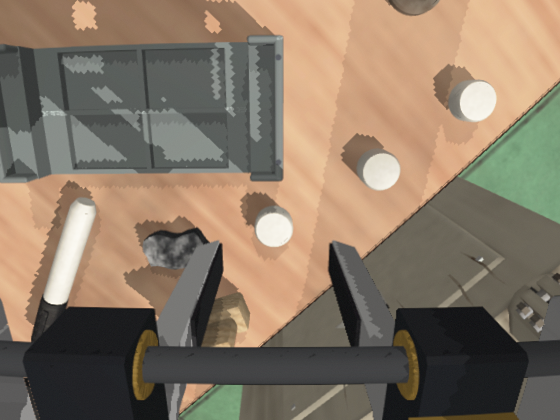

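Cap at (274,228) is between the fingers, the stone at (175,248) close to the left one, so I open less. Descend, grip, lift.

```bash
python3 -m handwheel '[[[0,0,0],[0,0,0],0.45],[[0,0,0],[0,0,0],0.45],[[0,0,0.07],[0,0,0],0.45],[[0,0,0.135],[0,0,0],0.45],[[0,0,0.135],[0,0,0],0.45],[[0,0,0.135],[0,0,0],0],[[0,0,0.135],[0,0,0],0],[[0,0,0.135],[0,0,0],0],[[0,0,0.135],[0,0,0],0],[[0,0,0.135],[0,0,0],0]]';  python3 -m handwheel '[[[0,0,-0.07],[0,0,0],0],[[0,0,-0.135],[0,0,0],0],[[0,0,-0.135],[0,0,0],0],[[0.07,-0.068,-0.135],[0,0,0],0],[[0.14,-0.1365,-0.135],[0,0,0],0],[[0.14,-0.1365,-0.135],[0,0,0],0],[[0.14,-0.1365,-0.135],[0,0,0],0]]'; python3 plan.py '[[507.9,446.8,11.5,134.7]]'
```

```text
t: 2.85
position: [512.7, 525.6, 10.0]
eef_rot: [[-0.711, -0.703, 0.003], [-0.703, 0.711, 0.003], [-0.004, -0.0, -1.0]]
force: [0.4, 0.4, 2.2]
finger_gap: 24.3
grasp_force: 30.0
t: 3.43
position: [509.3, 444.1, 60.8]
eef_rot: [[-0.713, -0.701, -0.002], [-0.701, 0.713, -0.001], [0.002, 0.0, -1.0]]
force: [0.3, 0.4, 0.2]
finger_gap: 23.7
grasp_force: 30.0
-> (507.9, 446.8, 11.5, 134.7) shift [-0.0021  0.0073  0.1233] rz -0.0011 rows>= 2
```

```bash
python3 - <<'E'
from h import *
p,d,m=shot('wrist');save('w4.png',p)
s=r.get_state();print(s['position'],s['finger_gap'],s['grasp_force'])
E
```

```text
[510.10525729 445.91293712  61.59996917] 23.856404034802658 29.99977469444275
```

View pics/w4.png

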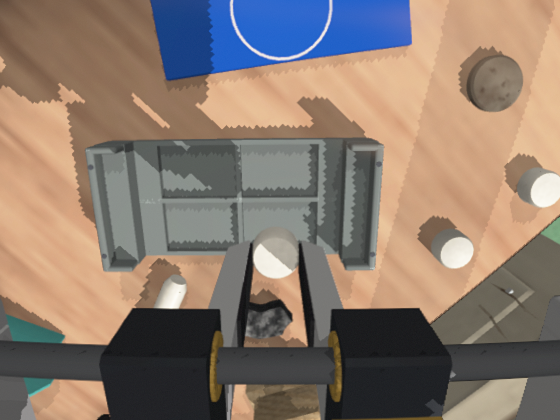

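```bash
cat > tray.py <<'E'
from h import *
def tray(d,m,p,lo=29,hi=42):
    W=cloud(d,m); near=(np.hypot(W[:,:,0]-512,W[:,:,1]-414)<100)&(d>0)&(W[:,:,2]>lo)&(W[:,:,2]<hi)
    (c,sz,a)=cv2.minAreaRect(W[near][:,:2].astype(np.float32)); return c,sz,a
E
python3 - <<'E'
from tray import *
p,d,m=shot('wrist');s=r.get_state();print(s['position'],tray(d,m,p))
W=cloud(d,m); a=(np.hypot(W[:,:,0]-509,W[:,:,1]-446)<22)&(W[:,:,2]>50)&(W[:,:,2]<85)
hsv=cv2.cvtColor(p,cv2.COLOR_RGB2HSV)
v,u=np.mgrid[:420,:560]; b=a&(p.min(2)>150)&(abs(u-275)<28)&(abs(v-255)<28)
q=W[b]; print(len(q),q.mean(0),np.percentile(q[:,2],[5,50,95]),cv2.minEnclosingCircle(q[:,:2].astype(np.float32)))
E
```

```text
[510.44589225 446.98194269  62.00178992] ((513.7036743164062, 414.6057434082031), (78.01736450195312, 170.42840576171875), 44.988616943359375)
1390 [509.37505989 444.2087463   67.16357419] [66.05297895 67.16967868 68.26863349] ((509.85601806640625, 445.01092529296875), 12.197190284729004)
```

```bash
python3 -m handwheel '[[[0,0.005,0.06],[0,0,0],0],[[0,0.005,0.1],[0,0,0],0],[[0,0.005,0.117],[0,0,0],0],[[0,0.005,0.117],[0,0,0],0],[[0,0.005,0.117],[0,0,0],0]]';python3 -m handwheel '[[[0,0,0],[0,0,0],0],[[0,0,0],[0,0,0],0],[[0,0,0],[0,0,0],0],[[0,0,0],[0,0,0],0],[[0,0,0],[0,0,0],0]]'
```

```text
t: 3.95
position: [508.7, 449.0, 14.8]
eef_rot: [[-0.711, -0.704, 0.001], [-0.704, 0.711, 0.001], [-0.001, 0.0, -1.0]]
force: [0.3, 0.3, 0.1]
finger_gap: 24.5
grasp_force: 29.9
t: 4.37
position: [508.6, 447.8, 15.0]
eef_rot: [[-0.711, -0.703, 0.0], [-0.703, 0.711, 0.0], [-0.001, -0.0, -1.0]]
force: [-1.0, 0.3, 0.8]
finger_gap: 24.4
grasp_force: 29.9
```

```bash
python3 -m handwheel '[[[0,0,0.002],[0,0,0],0.35],[[0,0,0.002],[0,0,0],0.4],[[0,0,0.002],[0,0,0],0.4],[[0,0,0.002],[0,0,0],0.4],[[0,0,-0.06],[0,0,0],0.4],[[0,0,-0.12],[0,0,0],0.4],[[0,0,-0.12],[0,0,0],0.45],[[0,0,-0.12],[0,0,0],0.45],[[0,0,-0.12],[0,0,0],0.45]]'; python3 - <<'E'
from tray import *
p,d,m=shot('wrist');save('w5.png',p);print(tray(d,m,p));
for b in blobs(p,d,m):
    if b[0]=='cap' and 18<max(b[2])<40: print(b)
from plan import plan
plan((435.5,545.5,60,134.7),(435.5,545.5,6,134.7))
E
```

```text
t: 5.12
position: [508.1, 447.4, 62.1]
eef_rot: [[-0.711, -0.703, -0.001], [-0.703, 0.711, -0.0], [0.001, 0.0, -1.0]]
force: [-0.5, -0.3, -0.3]
finger_gap: 42.3
grasp_force: 0.0
((513.7757568359375, 414.7475280761719), (78.27203369140625, 170.38433837890625), 44.948875427246094)
('cap', array([598.3, 427.8]), (29, 16), 20, array([166., 294.]))
('cap', array([436.4, 545.4]), (22, 23), 44, array([451., 250.]))
('cap', array([507.5, 447.8]), (26, 24), 45, array([277., 226.]))
('cap', array([365.1, 554.2]), (24, 23), 45, array([540., 187.]))
-> (435.5, 545.5, 60, 134.7) shift [-0.045   0.3016  0.003 ] rz -0.0002 rows>= 3
-> (435.5, 545.5, 6, 134.7) shift [0.    0.    0.135] rz -0.0 rows>= 2
```

View pics/w5.png

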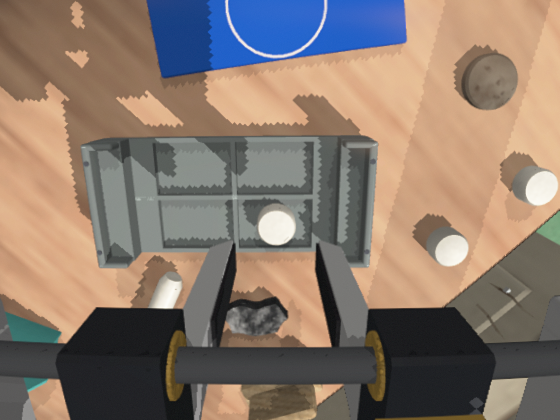

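Cap at (277,226) stands in pocket 1. Next is the cap at (436,545.4).

```bash
python3 -m handwheel '[[[-0.046,0.3,0],[0,0,0],0.45],[[-0.046,0.3,0],[0,0,0],0.45],[[-0.046,0.3,0],[0,0,0],0.45],[[-0.046,0.3,0],[0,0,0],0.45],[[-0.046,0.3,0],[0,0,0],0.45],[[-0.046,0.3,0.07],[0,0,0],0.45],[[-0.046,0.3,0.14],[0,0,0],0.45],[[-0.046,0.3,0.14],[0,0,0],0.45],[[-0.046,0.3,0.14],[0,0,0],0.45],[[-0.046,0.3,0.14],[0,0,0],0.45]]';python3 -m handwheel '[[[0,0,0],[0,0,0],0],[[0,0,0],[0,0,0],0],[[0,0,0],[0,0,0],0],[[0,0,0],[0,0,0],0],[[0,0,0],[0,0,0],0]]';python3 -m handwheel '[[[0,0,-0.07],[0,0,0],0],[[0,0,-0.14],[0,0,0],0],[[0,0,-0.14],[0,0,0],0],[[0,0,-0.14],[0,0,0],0]]'; python3 plan.py '[[481.5,420.2,60,134.9],[481.5,420.2,11.5,134.9]]'
```

```text
t: 6.0
position: [437.6, 544.5, 5.9]
eef_rot: [[-0.712, -0.702, -0.001], [-0.702, 0.712, -0.002], [0.002, -0.0, -1.0]]
force: [0.0, 0.4, -0.1]
finger_gap: 42.5
grasp_force: 0.0
t: 6.42
position: [437.7, 546.1, 7.5]
eef_rot: [[-0.711, -0.703, 0.001], [-0.703, 0.711, 0.0], [-0.001, -0.0, -1.0]]
force: [0.6, -1.4, 2.2]
finger_gap: 24.3
grasp_force: 30.0
t: 6.75
position: [438.6, 547.6, 65.5]
eef_rot: [[-0.711, -0.703, 0.004], [-0.703, 0.711, 0.004], [-0.006, 0.0, -1.0]]
force: [0.8, -0.3, -0.4]
finger_gap: 24.5
grasp_force: 30.0
-> (481.5, 420.2, 60, 134.9) shift [ 0.1478 -0.3019  0.0137] rz -0.0013 rows>= 4
-> (481.5, 420.2, 11.5, 134.9) shift [0.     0.     0.1212] rz -0.0 rows>= 2
```

```bash
python3 -m handwheel '[[[0.148,-0.302,0.014],[0,0,0],0],[[0.148,-0.302,0.014],[0,0,0],0],[[0.148,-0.302,0.014],[0,0,0],0],[[0.148,-0.302,0.014],[0,0,0],0],[[0.148,-0.302,0.014],[0,0,0],0],[[0.148,-0.302,0.014],[0,0,0],0],[[0.148,-0.302,0.014],[0,0,0],0]]'; python3 - <<'E'
from tray import *
p,d,m=shot('wrist');s=r.get_state();print(s['position'],s['finger_gap'],tray(d,m,p))
W=cloud(d,m); a=(np.hypot(W[:,:,0]-s['position'][0],W[:,:,1]-s['position'][1])<22)&(W[:,:,2]>50)&(W[:,:,2]<85)
v,u=np.mgrid[:420,:560]; b=a&(p.min(2)>150)&(abs(u-275)<28)&(abs(v-255)<28)
q=W[b]; print(len(q),q.mean(0),np.percentile(q[:,2],[5,50,95]),cv2.minEnclosingCircle(q[:,:2].astype(np.float32)))
from plan import plan
plan((481.5,420.2,12,134.9))
E
```

```text
t: 7.33
position: [479.3, 419.6, 56.5]
eef_rot: [[-0.711, -0.703, -0.001], [-0.703, 0.711, 0.0], [0.0, 0.001, -1.0]]
force: [0.2, -0.3, 0.2]
finger_gap: 24.6
grasp_force: 30.0
[479.27961783 419.91535834  56.70877861] 24.29947344214255 ((513.5091552734375, 414.25323486328125), (77.97925567626953, 170.03086853027344), 44.785926818847656)
1425 [478.39732477 417.52741238  64.59929202] [63.48910551 64.59012728 65.68444775] ((478.7567443847656, 418.18988037109375), 12.29877758026123)
-> (481.5, 420.2, 12, 134.9) shift [-0.0044 -0.0034  0.1118] rz -0.0008 rows>= 2
```

```bash
python3 -m handwheel '[[[-0.008,-0.002,0.05],[0,0,0],0],[[-0.008,-0.002,0.1],[0,0,0],0],[[-0.008,-0.002,0.111],[0,0,0],0],[[-0.008,-0.002,0.111],[0,0,0],0],[[-0.008,-0.002,0.111],[0,0,0],0],[[-0.008,-0.002,0.111],[0,0,0],0]]';python3 -m handwheel '[[[0,0,0],[0,0,0],0.35],[[0,0,0],[0,0,0],0.4],[[0,0,0],[0,0,0],0.4],[[0,0,0],[0,0,0],0.4],[[0,0,-0.06],[0,0,0],0.4],[[0,0,-0.12],[0,0,0],0.4],[[0,0,-0.12],[0,0,0],0.45],[[0,0,-0.12],[0,0,0],0.45],[[0,0,-0.12],[0,0,0],0.45]]'; python3 - <<'E'
from tray import *
p,d,m=shot('wrist');save('w6.png',p);print(tray(d,m,p));
for b in blobs(p,d,m):
    if b[0]=='cap' and 18<max(b[2])<40: print(b)
from plan import plan
plan((365,554.2,60,134.9))
E
```

```text
t: 7.88
position: [483.2, 421.2, 13.7]
eef_rot: [[-0.711, -0.704, 0.001], [-0.704, 0.711, 0.001], [-0.002, -0.0, -1.0]]
force: [-0.6, -0.2, 0.0]
finger_gap: 24.9
grasp_force: 30.0
t: 8.63
position: [482.5, 419.8, 60.2]
eef_rot: [[-0.711, -0.703, -0.001], [-0.703, 0.711, -0.0], [0.001, 0.0, -1.0]]
force: [-0.3, -0.4, -0.2]
finger_gap: 42.4
grasp_force: 0.0
((511.0697021484375, 411.796875), (71.88514709472656, 170.61770629882812), 45.50560760498047)
('cap', array([633.4, 481.8]), (27, 3), 36, array([197., 407.]))
('cap', array([468.8, 496.5]), (23, 2), 45, array([369., 287.]))
('cap', array([507.2, 447.7]), (28, 25), 12, array([280., 278.]))
('cap', array([445.7, 473.5]), (20, 2), 45, array([372., 243.]))
('cap', array([364.9, 553.9]), (24, 24), 24, array([534., 240.]))
('cap', array([482.8, 421. ]), (26, 26), 45, array([277., 228.]))
-> (365, 554.2, 60, 134.9) shift [-0.0288  0.4451 -0.0016] rz -0.0014 rows>= 5
```

```bash
python3 -m handwheel '[[[-0.029,0.445,0],[0,0,0],0.45],[[-0.029,0.445,0],[0,0,0],0.45],[[-0.029,0.445,0],[0,0,0],0.45],[[-0.029,0.445,0],[0,0,0],0.45],[[-0.029,0.445,0],[0,0,0],0.45],[[-0.029,0.445,0],[0,0,0],0.45],[[-0.029,0.445,0.07],[0,0,0],0.45],[[-0.029,0.445,0.138],[0,0,0],0.45],[[-0.029,0.445,0.138],[0,0,0],0.45],[[-0.029,0.445,0.138],[0,0,0],0.45]]';python3 -m handwheel '[[[0,0,0],[0,0,0],0],[[0,0,0],[0,0,0],0],[[0,0,0],[0,0,0],0],[[0,0,0],[0,0,0],0],[[0,0,0],[0,0,0],0]]';python3 -m handwheel '[[[0,0,-0.07],[0,0,0],0],[[0,0,-0.14],[0,0,0],0],[[0,0,-0.14],[0,0,0],0],[[0,0,-0.14],[0,0,0],0]]'; python3 plan.py '[[518.3,383,60,134.9]]'
```

```text
t: 9.52
position: [366.4, 552.1, 3.2]
eef_rot: [[-0.712, -0.702, -0.002], [-0.702, 0.712, -0.004], [0.004, -0.001, -1.0]]
force: [-0.8, -0.3, 0.1]
finger_gap: 42.1
grasp_force: 0.0
t: 9.93
position: [366.2, 554.9, 5.9]
eef_rot: [[-0.711, -0.703, 0.0], [-0.703, 0.711, 0.0], [-0.001, -0.0, -1.0]]
force: [0.1, 0.1, 0.6]
finger_gap: 24.6
grasp_force: 30.0
t: 10.27
position: [367.3, 556.6, 64.2]
eef_rot: [[-0.711, -0.703, 0.004], [-0.703, 0.711, 0.004], [-0.006, 0.0, -1.0]]
force: [-0.6, -0.5, -1.5]
finger_gap: 24.3
grasp_force: 30.0
-> (518.3, 383, 60, 134.9) shift [ 0.0368 -0.574   0.0105] rz -0.0013 rows>= 6
```

```bash
python3 -m handwheel '[[[0.037,-0.574,0.01],[0,0,0],0],[[0.037,-0.574,0.01],[0,0,0],0],[[0.037,-0.574,0.01],[0,0,0],0],[[0.037,-0.574,0.01],[0,0,0],0],[[0.037,-0.574,0.01],[0,0,0],0],[[0.037,-0.574,0.01],[0,0,0],0],[[0.037,-0.574,0.01],[0,0,0],0],[[0.037,-0.574,0.01],[0,0,0],0],[[0.037,-0.574,0.01],[0,0,0],0]]'; python3 - <<'E'
from tray import *
p,d,m=shot('wrist');s=r.get_state();P=s['position'];print(P,s['finger_gap'],tray(d,m,p))
W=cloud(d,m); a=(np.hypot(W[:,:,0]-P[0],W[:,:,1]-P[1])<22)&(W[:,:,2]>50)&(W[:,:,2]<85)
v,u=np.mgrid[:420,:560]; b=a&(p.min(2)>150)&(abs(u-275)<28)&(abs(v-255)<28)
q=W[b]; c=cv2.minEnclosingCircle(q[:,:2].astype(np.float32));print(len(q),q.mean(0),c)
from plan import plan
t=np.array([518.3,383])-c[0]; zt=np.median(q[:,2]); plan((P[0]+t[0],P[1]+t[1],P[2]-(zt-19.5),134.9))
E
```

```text
t: 11.02
position: [515.4, 381.2, 56.1]
eef_rot: [[-0.711, -0.703, -0.003], [-0.703, 0.711, -0.001], [0.002, 0.001, -1.0]]
force: [-0.4, -0.1, 0.2]
finger_gap: 24.4
grasp_force: 30.0
[515.20771321 381.81253879  56.41724961] 24.60460413256558 ((513.7821044921875, 414.7139587402344), (79.09835052490234, 170.3339080810547), 45.032352447509766)
1469 [514.80159141 379.707324    65.87738087] ((515.2849731445312, 380.50372314453125), 12.31220817565918)
-> (np.float64(518.2227400641546), np.float64(384.3088156475811), np.float64(10.02628256225696), 134.9) shift [-0.0097 -0.0009  0.116 ] rz -0.0009 rows>= 2
```

```bash
python3 -m handwheel '[[[-0.009,-0.001,0.05],[0,0,0],0],[[-0.009,-0.001,0.1],[0,0,0],0],[[-0.009,-0.001,0.1135],[0,0,0],0],[[-0.009,-0.001,0.1135],[0,0,0],0],[[-0.009,-0.001,0.1135],[0,0,0],0],[[-0.009,-0.001,0.1135],[0,0,0],0]]';python3 -m handwheel '[[[0,0,0],[0,0,0],0.35],[[0,0,0],[0,0,0],0.4],[[0,0,0],[0,0,0],0.4],[[0,0,0],[0,0,0],0.4],[[0,0,-0.06],[0,0,0],0.4],[[0,0,-0.15],[0,0,0],0.4],[[0,0,-0.3],[0,0,0],0.45],[[0,0,-0.3],[0,0,0],0.6],[[0,0,-0.3],[0,0,0],0.8],[[0,0,-0.3],[0,0,0],0.8]]'; python3 - <<'E'
from tray import *
p,d,m=shot('wrist');save('w7.png',p);print(tray(d,m,p));
for b in blobs(p,d,m):
    if 18<max(b[2])<170: print(b)
E
```

```text
t: 11.57
position: [519.8, 384.4, 13.1]
eef_rot: [[-0.71, -0.704, 0.001], [-0.704, 0.71, 0.001], [-0.001, -0.0, -1.0]]
force: [1.1, 0.8, 0.4]
finger_gap: 24.8
grasp_force: 30.0
t: 12.4
position: [520.9, 384.0, 134.2]
eef_rot: [[-0.711, -0.703, 0.004], [-0.703, 0.711, 0.002], [-0.004, -0.001, -1.0]]
force: [-0.4, 0.2, 0.1]
finger_gap: 59.0
grasp_force: 0.0
((513.898681640625, 414.7321472167969), (78.13829040527344, 169.94873046875), 44.962955474853516)
('red', array([322.1, 421.6]), (42, 41), 51, array([483.,  57.]))
('blue', array([411.8, 351.5]), (62, 151), 53, array([343.,  73.]))
('black', array([563.5, 478.4]), (8, 35), 49, array([314., 294.]))
('black', array([546.8, 505.1]), (113, 17), 63, array([347., 298.]))
('cap', array([622.8, 436.8]), (84, 14), 20, array([239., 309.]))
('cap', array([506.4, 447.5]), (21, 25), 48, array([339., 235.]))
('cap', array([482.9, 421.6]), (24, 24), 47, array([339., 196.]))
('cap', array([519.9, 384.4]), (25, 25), 45, array([277., 196.]))
('steel', array([347.3, 476.9]), (34, 36), 46, array([498., 128.]))
```

View pics/w7.png

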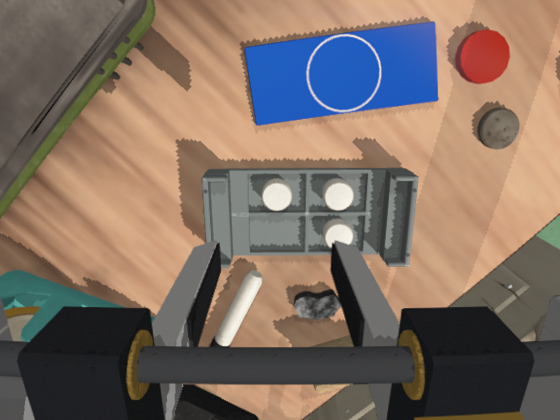

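All three caps are in pockets: (277,196), (339,196) and (339,236). The red disc (483,57) has been knocked to about (322,421). Next is the plate.

```bash
python3 plan.py '[[410.5,353,70,53]]'
```

```text
-> (410.5, 353, 70, 53) shift [0.2468 0.1377 0.1547] rz 0.4536 rows>= 12
```

```bash
python3 -m handwheel '[[[0.247,0.138,0],[0,0,0.454],0.85],[[0.247,0.138,0],[0,0,0.454],0.85],[[0.247,0.138,0],[0,0,0.454],0.85],[[0.247,0.138,0.155],[0,0,0.454],0.85],[[0.247,0.138,0.155],[0,0,0.454],0.85],[[0.247,0.138,0.155],[0,0,0.454],0.85],[[0.247,0.138,0.155],[0,0,0.454],0.85],[[0.247,0.138,0.155],[0,0,0.454],0.85],[[0.247,0.138,0.155],[0,0,0.454],0.85],[[0.247,0.138,0.155],[0,0,0.454],0.85]]';python3 -m handwheel '[[[0,0,0],[0,0,0.04],0.85],[[0,0,0],[0,0,0],0.85],[[0,0,0],[0,0,0],0.85],[[0,0,0],[0,0,0],0.85]]';  python3 - <<'E'
from tray import *
s=r.get_state();print(s['position'],s['eef_rot'][:2])
p,d,m=shot('wrist')
for b in blobs(p,d,m):
    if b[0]=='blue' and max(b[2])>30: print(b)
save('w8.png',p)
E
```

```text
t: 13.28
position: [408.4, 351.9, 67.2]
eef_rot: [[-0.888, 0.459, -0.005], [0.459, 0.888, -0.003], [0.003, -0.005, -1.0]]
force: [-0.0, 0.9, -1.2]
finger_gap: 79.6
grasp_force: 0.0
t: 13.62
position: [409.0, 352.2, 68.0]
eef_rot: [[-0.89, 0.455, -0.004], [0.455, 0.89, -0.002], [0.002, -0.004, -1.0]]
force: [0.4, 0.4, -0.2]
finger_gap: 80.1
grasp_force: 0.0
[409.0256772  352.22269375  68.00071032] [[-0.89040675  0.45515157 -0.00358741]
 [ 0.45516043  0.89040672 -0.00220284]]
('blue', array([405. , 357.1]), (61, 151), 53, array([278., 209.]))
```

View pics/w8.png

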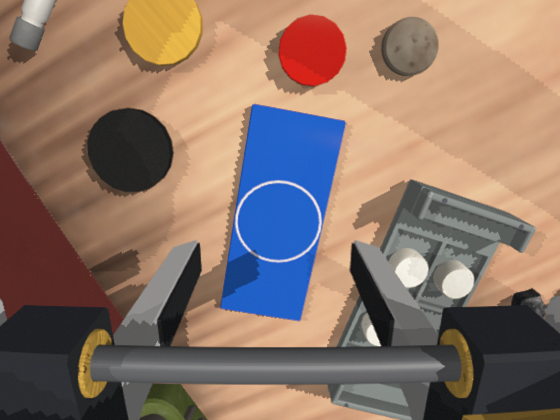

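```bash
sed -i "s/out.append((k,ctr.round(1)/out.append((k,(np.array([cx,cy]) if k=='blue' else ctr).round(1)/" h.py; python3 - <<'E'
from tray import *
p,d,m=shot('wrist')
for b in blobs(p,d,m):
    if b[0]=='blue' and max(b[2])>30: c=b[1];print(b)
p2,d2,m2=shot('top')
print([b for b in blobs(p2,d2,m2) if b[0]=='blue'])
# ring centre
hsv=cv2.cvtColor(p,cv2.COLOR_RGB2HSV);a=((hsv[:,:,1]<110)&(hsv[:,:,2]>130)).astype(np.uint8)[170:270,225:330]
v,u=np.nonzero(a);q=plane(m,np.c_[u+225,v+170].astype(float),6)[:,:2].astype(np.float32)
q=q[np.hypot(*(q-c).T)<40]; print('ring',len(q),cv2.minAreaRect(q))
from plan import plan
plan((c[0],c[1],70,53),(c[0],c[1],1.5,53))
E
```

```text
('blue', array([411.7, 352.3]), (61, 151), 53, array([278., 208.]))
[('blue', array([359. , 391.9]), (58, 23), 44, array([272., 226.])), ('blue', array([382.1, 351.9]), (27, 16), 28, array([285., 219.]))]
ring 1697 ((412.0539245605469, 351.93695068359375), (74.02201843261719, 59.92336654663086), 62.84214401245117)
-> (np.float64(411.7), np.float64(352.3), 70, 53) shift [-0.0045  0.0008 -0.0021] rz 0.0554 rows>= 2
-> (np.float64(411.7), np.float64(352.3), 1.5, 53) shift [0.     0.     0.1713] rz -0.0 rows>= 2
```

```bash
python3 -m handwheel '[[[-0.005,0.001,0],[0,0,0.055],0.85],[[-0.005,0.001,0],[0,0,0.055],0.85],[[-0.005,0.001,0],[0,0,0.055],0.85],[[-0.005,0.001,0.08],[0,0,0.055],0.85],[[-0.005,0.001,0.14],[0,0,0.055],0.85],[[-0.005,0.001,0.16],[0,0,0.055],0.85],[[-0.005,0.001,0.16],[0,0,0.055],0.85],[[-0.005,0.001,0.16],[0,0,0.055],0.85],[[-0.005,0.001,0.16],[0,0,0.055],0.85]]'; python3 plan.py '[[411.7,352.3,1.5,53]]'
```

```text
t: 14.52
position: [413.7, 353.4, 7.4]
eef_rot: [[-0.8, 0.6, 0.002], [0.6, 0.8, 0.001], [-0.001, 0.002, -1.0]]
force: [0.9, 0.9, -0.1]
finger_gap: 79.9
grasp_force: 0.0
-> (411.7, 352.3, 1.5, 53) shift [ 0.0022 -0.0052  0.0147] rz 0.0009 rows>= 1
```

```bash
python3 -m handwheel '[[[0,-0.003,0.013],[0,0,0],0.85],[[0,-0.003,0.013],[0,0,0],0.85],[[0,-0.003,0.013],[0,0,0],0.85],[[0,-0.003,0.013],[0,0,0],0.85]]';  python3 -m handwheel '[[[0,0,0],[0,0,0],0],[[0,0,0],[0,0,0],0],[[0,0,0],[0,0,0],0],[[0,0,0],[0,0,0],0],[[0,0,0],[0,0,0],0]]';python3 -m handwheel '[[[0,0,-0.07],[0,0,0],0],[[0,0,-0.14],[0,0,0],0],[[0,0,-0.21],[0,0,0],0],[[0,0,-0.21],[0,0,0],0],[[0,0,-0.21],[0,0,0],0],[[0,0,-0.21],[0,0,0],0]]'; python3 - <<'E'
from tray import *
s=r.get_state();print(s['position'],s['finger_gap'],s['grasp_force'])
p,d,m=shot('wrist');print(tray(d,m,p))
save('w9.png',p)
W=cloud(d,m);hsv=cv2.cvtColor(p,cv2.COLOR_RGB2HSV);a=(hsv[:,:,0]>104)&(hsv[:,:,0]<122)&(hsv[:,:,1]>130)&(W[:,:,2]>50)&(W[:,:,2]<130)
q=W[a];print(np.median(q[:,2]),cv2.minAreaRect(q[:,:2].astype(np.float32)),np.linalg.lstsq(np.c_[q[:,:2]-q[:,:2].mean(0),np.ones(len(q))],q[:,2],rcond=None)[0])
E
```

```text
t: 14.85
position: [412.1, 351.9, 1.3]
eef_rot: [[-0.8, 0.6, 0.001], [0.6, 0.8, 0.0], [-0.0, 0.001, -1.0]]
force: [0.9, 0.0, -0.3]
finger_gap: 80.0
grasp_force: 0.0
t: 15.27
position: [412.0, 351.8, 1.0]
eef_rot: [[-0.8, 0.6, 0.0], [0.6, 0.8, 0.0], [-0.0, 0.0, -1.0]]
force: [-0.5, 0.8, 0.3]
finger_gap: 61.6
grasp_force: 30.0
t: 15.77
position: [410.9, 351.2, 83.8]
eef_rot: [[-0.8, 0.6, -0.002], [0.6, 0.8, -0.001], [0.001, -0.002, -1.0]]
force: [-0.5, 0.1, -1.1]
finger_gap: 61.6
grasp_force: 30.0
[410.94871164 351.17045296  83.81340098] 61.561053118412914 29.994936883449554
((460.02838134765625, 468.0107116699219), (79.07749938964844, 19.385480880737305), 44.911190032958984)
89.88550182559356 ((402.0282897949219, 357.06341552734375), (62.64065933227539, 131.15371704101562), 52.76862716674805) [-1.25198710e-03 -3.83839100e-04  8.98843908e+01]
```

View pics/w9.png

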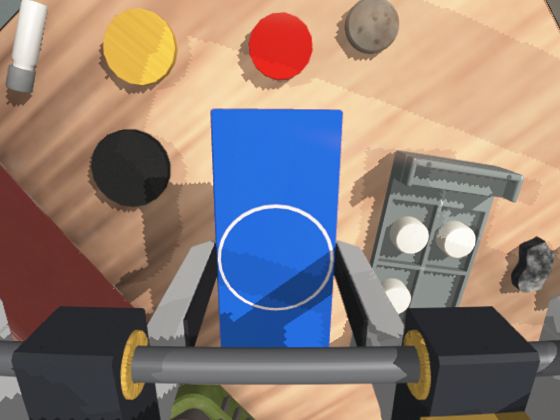

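Plate held level (ring at (275,258), centred on the TCP). Carry it above the tray.

```bash
python3 plan.py '[[513.7,414.7,84,45]]'
```

```text
-> (513.7, 414.7, 84, 45) shift [-0.1108  0.2827 -0.0024] rz 0.0452 rows>= 3
```

```bash
python3 -m handwheel '[[[-0.04,0.1,-0.002],[0,0,0.02],0],[[-0.08,0.2,-0.002],[0,0,0.045],0],[[-0.111,0.283,-0.002],[0,0,0.045],0],[[-0.111,0.283,-0.002],[0,0,0.045],0],[[-0.111,0.283,-0.002],[0,0,0.045],0],[[-0.111,0.283,-0.002],[0,0,0.045],0],[[-0.111,0.283,-0.002],[0,0,0.045],0],[[-0.111,0.283,-0.002],[0,0,0.045],0]]'; cat > held.py <<'E'
from tray import *
s=r.get_state();P=np.array(s['position']);R=np.array(s['eef_rot']);print(P,s['finger_gap'],s['grasp_force'])
p,d,m=shot('wrist')
W=cloud(d,m);hsv=cv2.cvtColor(p,cv2.COLOR_RGB2HSV);a=(hsv[:,:,0]>104)&(hsv[:,:,0]<122)&(hsv[:,:,1]>130)&(abs(W[:,:,2]-P[2]-6)<12)
q=W[a];c,sz,an=cv2.minAreaRect(q[:,:2].astype(np.float32));
dr=np.array([np.cos(np.radians(an+90)),np.sin(np.radians(an+90))]);L=max(sz)
if abs(dr@R[:2,0])<.7: dr=np.array([dr[1],-dr[0]])
if dr@R[:2,0]<0: dr=-dr
print('top z',np.median(q[:,2]),'plate centre',np.array(c)+dr*(L/2-75.7),'long heading',np.degrees(np.arctan2(dr[1],dr[0])),sz)
near=(np.hypot(W[:,:,0]-513,W[:,:,1]-415)<105)&(W[:,:,2]>31)&(W[:,:,2]<42)&~a
t=W[near][:,:2].astype(np.float32);print('rims',len(t),cv2.minAreaRect(t))
save('held.png',p)
E
python3 held.py; python3 plan.py '[[513.7,414.7,60,45],[513.7,414.7,25,45]]'
```

```text
t: 16.48
position: [513.7, 414.9, 85.2]
eef_rot: [[-0.708, 0.706, -0.002], [0.706, 0.708, -0.001], [0.0, -0.002, -1.0]]
force: [-0.9, 0.4, -0.3]
finger_gap: 61.3
grasp_force: 30.0
[513.71260916 414.90477757  85.20089291] 61.29295986175127 29.994937777519226
top z 91.21093759013996 plate centre [512.77425553 415.08661389] long heading 134.58150100708008 (62.48088073730469, 130.8845672607422)
rims 1213 ((456.904541015625, 471.4565734863281), (77.30815124511719, 10.042756080627441), 44.85780334472656)
-> (513.7, 414.7, 60, 45) shift [-0.0002 -0.0013  0.0641] rz 0.0003 rows>= 1
-> (513.7, 414.7, 25, 45) shift [0.     0.     0.0875] rz -0.0 rows>= 1
```

View pics/held.png

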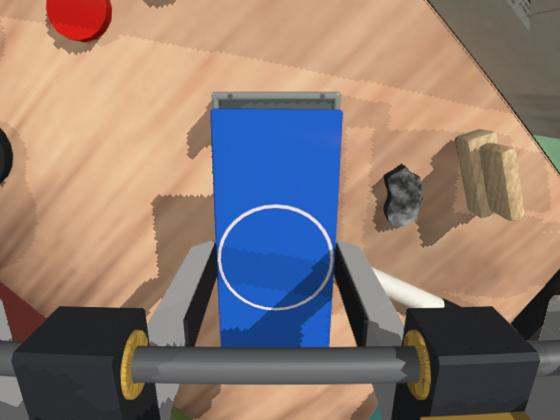

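```bash
python3 -m handwheel '[[[-0.001,-0.001,0.05],[0,0,0],0],[[-0.001,-0.001,0.09],[0,0,0],0],[[-0.001,-0.001,0.12],[0,0,0],0],[[-0.001,-0.001,0.135],[0,0,0],0],[[-0.001,-0.001,0.147],[0,0,0],0],[[-0.001,-0.001,0.147],[0,0,0],0],[[-0.001,-0.001,0.147],[0,0,0],0],[[-0.001,-0.001,0.147],[0,0,0],0]]'; python3 held.py
```

```text
t: 17.2
position: [516.0, 415.6, 27.9]
eef_rot: [[-0.708, 0.707, 0.002], [0.707, 0.708, 0.001], [-0.0, 0.002, -1.0]]
force: [0.6, 0.3, -1.1]
finger_gap: 61.4
grasp_force: 30.0
[516.00989494 415.6108707   27.93710688] 61.375669645972614 29.994954764842987
top z 33.95227741733848 plate centre [515.08303507 416.12788231] long heading 134.0195083618164 (63.42679214477539, 131.68800354003906)
rims 5124 ((515.2005615234375, 415.695068359375), (85.0107192993164, 170.284423828125), 44.93100357055664)
```

```bash
python3 -m handwheel '[[[0,0,0],[0,0,0],0],[[0,0,0.005],[0,0,0],0],[[0,0,0.006],[0,0,0],0],[[0,0,0.006],[0,0,0],0],[[0,0,0.006],[0,0,0],0]]'; python3 held.py
```

```text
t: 17.67
position: [515.7, 415.4, 25.0]
eef_rot: [[-0.708, 0.707, 0.001], [0.707, 0.708, 0.001], [-0.0, 0.001, -1.0]]
force: [0.2, 0.1, 0.9]
finger_gap: 61.1
grasp_force: 30.0
[515.67502758 415.35737657  25.00061652] 61.06806933723164 29.99627262353897
top z 31.05758296729627 plate centre [514.70805964 415.6704771 ] long heading 134.25981521606445 (62.79734802246094, 131.16732788085938)
rims 5283 ((514.8641357421875, 415.5721435546875), (85.09571838378906, 169.98782348632812), 44.93892288208008)
```

```bash
python3 -m handwheel '[[[0,0,0.002],[0,0,0],0],[[0,0,0.002],[0,0,0],0],[[0,0,0.002],[0,0,0],0.75],[[0,0,0.002],[0,0,0],0.8],[[0,0,0.002],[0,0,0],0.8],[[0,0,0.002],[0,0,0],0.8],[[0,0,-0.1],[0,0,0],0.8],[[0,0,-0.2],[0,0,0],0.8],[[0,0,-0.3],[0,0,0],0.8],[[0,0,-0.3],[0,0,0],0.8]]'; cat > look.py <<'E'
from tray import *
import sys
s=r.get_state();P=np.array(s['position']);print(P,s['finger_gap'],s['t'])
p,d,m=shot('wrist');save('look_%s.png'%sys.argv[1],p);hsv=cv2.cvtColor(p,cv2.COLOR_RGB2HSV)
W=cloud(d,m);a=(hsv[:,:,0]>104)&(hsv[:,:,0]<122)&(hsv[:,:,1]>130)&(np.hypot(W[:,:,0]-513,W[:,:,1]-415)<90)
q=W[a]
if len(q)>500: print('plate',cv2.minAreaRect(q[:,:2].astype(np.float32)),np.median(q[:,2]),np.linalg.lstsq(np.c_[q[:,:2]-[513,415],np.ones(len(q))],q[:,2],rcond=None)[0].round(4),'seat',tray(d,m,p,33,40))
for b in blobs(p,d,m):
    if 25<max(b[2])<60 and b[0]!='cap': print(b)
E
python3 look.py a
```

```text
t: 18.55
position: [520.7, 418.6, 155.0]
eef_rot: [[-0.708, 0.706, 0.015], [0.707, 0.708, 0.009], [-0.004, 0.017, -1.0]]
force: [1.3, 0.9, 1.9]
finger_gap: 75.0
grasp_force: 0.0
[520.73043323 418.64591934 155.03388931] 75.0222310979137 18.55
plate ((514.5390014648438, 416.01629638671875), (67.58074188232422, 160.1542205810547), 44.73786926269531) 31.067079110462828 [-2.04000e-02  3.92000e-02  3.18225e+01] seat ((513.8248291015625, 414.7646484375), (78.31768798828125, 169.8479461669922), 45.040950775146484)
('red', array([323.3, 422.2]), (44, 38), 43, array([106.,  23.]))
('brass', array([271.9, 354.1]), (31, 48), 36, array([13., 42.]))
('black', array([326.5, 292.4]), (46, 55), 34, array([ 20., 138.]))
('steel', array([571.8, 489.4]), (25, 45), 48, array([367., 174.]))
('steel', array([354.3, 470.4]), (28, 11), 44, array([173.,   5.]))
```

View pics/look_a.png

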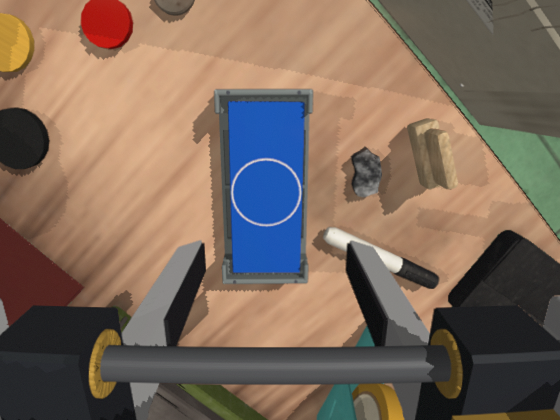

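The plate sits between the rims with its ring at (266,192). Next is the black disc.

```bash
python3 plan.py '[[322,289.5,100,0]]'
```

```text
-> (322, 289.5, 100, 0) shift [ 0.1225 -0.5747  0.1281] rz 0.2503 rows>= 7
```

```bash
python3 -m handwheel '[[[0.122,-0.575,0.05],[0,0,0.25],0.8],[[0.122,-0.575,0.05],[0,0,0.25],0.8],[[0.122,-0.575,0.05],[0,0,0.25],0.8],[[0.122,-0.575,0.05],[0,0,0.25],0.8],[[0.122,-0.575,0.128],[0,0,0.25],0.8],[[0.122,-0.575,0.128],[0,0,0.25],0.8],[[0.122,-0.575,0.128],[0,0,0.25],0.8],[[0.122,-0.575,0.128],[0,0,0.25],0.8],[[0.122,-0.575,0.128],[0,0,0.25],0.8],[[0.122,-0.575,0.128],[0,0,0.25],0.8]]';python3 -m handwheel '[[[0,0,0],[0,0,0],0.8],[[0,0,0],[0,0,0],0.8],[[0,0,0],[0,0,0],0.8],[[0,0,0],[0,0,0],0.8],[[0,0,0],[0,0,0],0.8]]'; python3 look.py b
```

```text
t: 19.43
position: [320.1, 287.9, 94.1]
eef_rot: [[-0.002, 1.0, 0.003], [1.0, 0.002, 0.001], [0.001, 0.003, -1.0]]
force: [-0.1, -0.2, -0.0]
finger_gap: 75.2
grasp_force: 0.0
t: 19.85
position: [318.6, 287.1, 93.4]
eef_rot: [[-0.001, 1.0, 0.0], [1.0, 0.001, 0.0], [0.0, 0.0, -1.0]]
force: [-0.2, -0.6, 0.0]
finger_gap: 75.0
grasp_force: 0.0
[318.60473008 287.05064454  93.4186026 ] 75.0101361402923 19.85
plate ((494.464599609375, 413.3944091796875), (32.50560760498047, 76.90185546875), 44.43587875366211) 30.97028349080273 [ 0.0455  0.0424 32.0359] seat ((491.2420349121094, 418.54180908203125), (24.378150939941406, 54.73933792114258), 46.834129333496094)
('red', array([321.6, 417.6]), (41, 30), 0, array([280.,  20.]))
('brass', array([265. , 347.8]), (48, 48), 88, array([200., 127.]))
('blue', array([513.5, 414.3]), (16, 49), 9, array([552.,  33.]))
('black', array([321.7, 288.6]), (55, 54), 90, array([279., 207.]))
```

View pics/look_b.png

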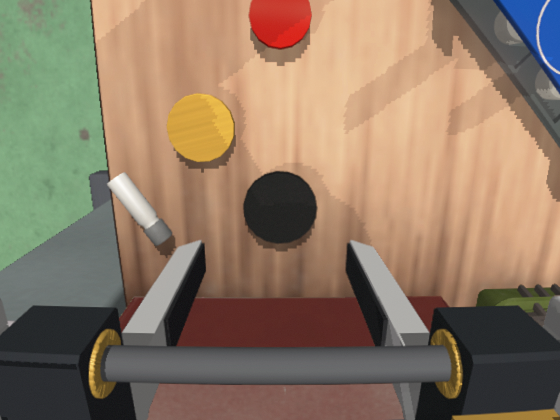

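```bash
python3 -m handwheel '[[[0.004,0.008,0.08],[0,0,0],0.8],[[0.004,0.008,0.16],[0,0,0],0.8],[[0.004,0.008,0.205],[0,0,0],0.8],[[0.004,0.008,0.225],[0,0,0],0.8],[[0.004,0.008,0.225],[0,0,0],0.8],[[0.004,0.008,0.225],[0,0,0],0.8],[[0.004,0.008,0.225],[0,0,0],0.8]]'; python3 plan.py '[[321.7,288.6,1.5,0]]'
```

```text
t: 20.48
position: [322.4, 289.1, 4.2]
eef_rot: [[-0.001, 1.0, 0.002], [1.0, 0.001, 0.001], [0.001, 0.002, -1.0]]
force: [-0.6, 0.8, -0.4]
finger_gap: 75.5
grasp_force: 0.0
-> (321.7, 288.6, 1.5, 0) shift [-0.0012 -0.0019  0.0068] rz 0.0002 rows>= 1
```

```bash
python3 -m handwheel '[[[0,0,0.004],[0,0,0],0.8],[[0,0,0.004],[0,0,0],0],[[0,0,0.004],[0,0,0],0],[[0,0,0.004],[0,0,0],0],[[0,0,0.004],[0,0,0],0],[[0,0,0.004],[0,0,0],0]]';python3 -m handwheel '[[[0,0,-0.07],[0,0,0],0],[[0,0,-0.14],[0,0,0],0],[[0,0,-0.21],[0,0,0],0],[[0,0,-0.21],[0,0,0],0],[[0,0,-0.21],[0,0,0],0]]'; python3 plan.py '[[514,415,84,0]]'
```

```text
t: 20.98
position: [321.7, 288.6, 2.0]
eef_rot: [[-0.001, 1.0, 0.0], [1.0, 0.001, 0.0], [0.0, 0.0, -1.0]]
force: [0.7, 0.0, 1.4]
finger_gap: 53.7
grasp_force: 30.0
t: 21.4
position: [322.8, 289.3, 87.2]
eef_rot: [[-0.001, 1.0, 0.004], [1.0, 0.001, 0.002], [0.002, 0.004, -1.0]]
force: [0.6, -0.3, -0.6]
finger_gap: 54.3
grasp_force: 30.0
-> (514, 415, 84, 0) shift [0.3139 0.4782 0.008 ] rz 0.0003 rows>= 6
```

```bash
python3 -m handwheel '[[[0.1,0.15,0],[0,0,0],0],[[0.17,0.26,0],[0,0,0],0],[[0.24,0.37,0],[0,0,0],0],[[0.314,0.478,0],[0,0,0],0],[[0.314,0.478,0],[0,0,0],0],[[0.314,0.478,0],[0,0,0],0],[[0.314,0.478,0],[0,0,0],0],[[0.314,0.478,0],[0,0,0],0],[[0.314,0.478,0],[0,0,0],0],[[0.314,0.478,0],[0,0,0],0]]'; python3 -m handwheel '[[[0,0,0],[0,0,0],0],[[0,0,0],[0,0,0],0],[[0,0,0],[0,0,0],0],[[0,0,0],[0,0,0],0],[[0,0,0],[0,0,0],0]]'
cat > heldd.py <<'E'
from tray import *
import sys
# disc in hand: all points near TCP just above tip height
s=r.get_state();P=np.array(s['position']);R=np.array(s['eef_rot']);print(P,s['finger_gap'],s['grasp_force'])
p,d,m=shot('wrist');save('held_%s.png'%sys.argv[1],p)
W=cloud(d,m);dia=float(sys.argv[2]);th=float(sys.argv[3])
L=(W-P)@R
a=(abs(L[:,:,0])<dia/2+12)&(abs(L[:,:,1])<dia/2-2)&(L[:,:,2]<0)&(L[:,:,2]>-16)&(d>0)
q=W[a];z=np.median(q[:,2]);q=q[abs(q[:,2]-z)<3]
# extent along tool x far edge
l=(q-P)@R; far=np.percentile(l[:,0],99.5);near=np.percentile(l[:,0],0.5);print('n',len(q),'top z',z,'tool-x extent',near,far,'centre x by far edge',far-dia/2)
print('tilt',np.linalg.lstsq(np.c_[q[:,:2]-P[:2],np.ones(len(q))],q[:,2],rcond=None)[0].round(3))
print('tray',tray(d,m,p,33,40))
E
python3 heldd.py c 56 10
```

```text
t: 22.23
position: [510.3, 413.0, 84.3]
eef_rot: [[-0.001, 1.0, -0.003], [1.0, 0.001, -0.002], [-0.002, -0.003, -1.0]]
force: [-0.3, 0.1, -0.4]
finger_gap: 54.1
grasp_force: 30.0
t: 22.65
position: [512.5, 414.1, 86.0]
eef_rot: [[-0.001, 1.0, 0.0], [1.0, 0.001, 0.0], [0.0, 0.0, -1.0]]
force: [0.1, -0.1, -0.6]
finger_gap: 53.9
grasp_force: 30.0
[512.46680568 414.14163787  86.00159802] 53.87304595390126 29.999954402446747
n 8228 top z 94.83628652201747 tool-x extent -27.578806300763922 25.82726339879207 centre x by far edge -2.17273660120793
tilt [0.0000e+00 1.0000e-03 9.4848e+01]
tray ((513.6155395507812, 414.8442687988281), (78.67068481445312, 170.66502380371094), 44.969058990478516)
```

View pics/held_c.png

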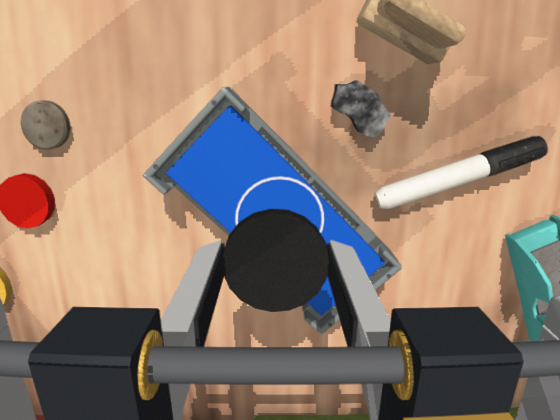

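(I have used up my picture views, so from here on I check by numbers only.) Measure the plate centre under the held disc.

```bash
cat > plate.py <<'E'
from tray import *
def platec(p,d,m):
    hsv=cv2.cvtColor(p,cv2.COLOR_RGB2HSV);a=((hsv[:,:,0]>102)&(hsv[:,:,0]<124)&(hsv[:,:,1]>120)&(hsv[:,:,2]>40)).astype(np.uint8)
    W=cloud(d,m);a&=((abs(W[:,:,2]-30)<5)&(np.hypot(W[:,:,0]-513,W[:,:,1]-415)<100)).astype(np.uint8)
    a=cv2.morphologyEx(a,cv2.MORPH_OPEN,np.ones((3,3)))
    v,u=np.nonzero(a);q=plane(m,np.c_[u,v].astype(float),30)[:,:2].astype(np.float32);z=W[a>0]
    return cv2.minAreaRect(q),np.median(z[:,2]),np.linalg.lstsq(np.c_[z[:,:2]-[513,415],np.ones(len(z))],z[:,2],rcond=None)[0].round(4)
if __name__=='__main__':
    for n in('wrist','top'):
        p,d,m=shot(n);print(n,platec(p,d,m),tray(d,m,p,33,40))
    print(r.get_state()['position'])
E
python3 plate.py
```

```text
wrist (((515.246826171875, 415.6839599609375), (62.348506927490234, 152.103271484375), 44.55714416503906), np.float64(31.036411461356323), array([-1.00000e-03,  2.00000e-04,  3.10083e+01])) ((513.715576171875, 415.20611572265625), (78.29472351074219, 170.44610595703125), 44.830589294433594)
top (((513.0353393554688, 416.255126953125), (54.14020538330078, 152.71487426757812), 41.512508392333984), np.float64(29.498647569040486), array([-1.60000e-03,  3.10000e-03,  2.96395e+01])) ((511.461181640625, 414.2602844238281), (74.96256256103516, 169.20127868652344), 43.55632019042969)
[512.52483195 414.2162338   85.7889616 ]
```

```bash
python3 -m handwheel '[[[0.006,0.007,0.05],[0,0,0],0],[[0.006,0.007,0.09],[0,0,0],0],[[0.006,0.007,0.115],[0,0,0],0],[[0.006,0.007,0.127],[0,0,0],0],[[0.006,0.007,0.127],[0,0,0],0],[[0.006,0.007,0.127],[0,0,0],0],[[0.006,0.007,0.127],[0,0,0],0],[[0.006,0.007,0.127],[0,0,0],0],[[0.006,0.007,0.127],[0,0,0],0],[[0.006,0.007,0.127],[0,0,0],0]]'; python3 heldd.py d 56 10
```

```text
t: 23.63
position: [515.7, 416.8, 35.6]
eef_rot: [[-0.001, 1.0, 0.001], [1.0, 0.001, 0.001], [0.001, 0.001, -1.0]]
force: [0.0, -0.2, -0.7]
finger_gap: 54.1
grasp_force: 30.0
[515.69870082 416.84014994  35.58154549] 54.119683780249495 29.999842643737793
n 8241 top z 44.40809108294607 tool-x extent -27.6654950384017 25.832906196067576 centre x by far edge -2.167093803932424
tilt [-0.     0.    44.418]
tray ((513.4683227539062, 415.29034423828125), (78.5190658569336, 169.82037353515625), 45.040401458740234)
```

```bash
python3 -m handwheel '[[[0,0,0.004],[0,0,0],0],[[0,0,0.008],[0,0,0],0],[[0,0,0.008],[0,0,0],0],[[0,0,0.008],[0,0,0],0],[[0,0,0.008],[0,0,0],0]]'; python3 -m handwheel '[[[0,0,0],[0,0,0],0.7],[[0,0,0],[0,0,0],0.7],[[0,0,0],[0,0,0],0.7],[[0,0,0],[0,0,0],0.7],[[0,0,-0.05],[0,0,0],0.75],[[0,0,-0.12],[0,0,0],0.75],[[0,0,-0.2],[0,0,0],0.75],[[0,0,-0.2],[0,0,0],0.75],[[0,0,-0.2],[0,0,0],0.75],[[0,0,-0.2],[0,0,0],0.75]]'
cat > stack.py <<'E'
from plate import *
# stack contents: points above plate near centre, by height layers
p,d,m=shot('wrist');W=cloud(d,m);pl=platec(p,d,m);print('plate',pl[0],pl[1],pl[2])
C=np.array(pl[0][0]);a=(np.hypot(W[:,:,0]-C[0],W[:,:,1]-C[1])<45)&(W[:,:,2]>34)&(W[:,:,2]<80)&(d>0)
q=W[a];z=np.percentile(q[:,2],90);q=q[q[:,2]>z-3];c,rad=cv2.minEnclosingCircle(q[:,:2].astype(np.float32))
print('top layer z',np.median(q[:,2]),'centre',c,'mean',q.mean(0)[:2],'r',rad,'off plate',np.array(c)-C)
for b in blobs(p,d,m):
    if 25<max(b[2])<60 and b[0] in('red','brass','steel','black'): print(b)
print(r.get_state()['position'],'t',r.get_state()['t'])
E
python3 stack.py
```

```text
t: 24.1
position: [515.6, 416.8, 32.1]
eef_rot: [[-0.001, 1.0, 0.001], [1.0, 0.001, 0.0], [0.0, 0.001, -1.0]]
force: [-0.6, 0.2, 2.4]
finger_gap: 53.8
grasp_force: 30.0
t: 24.93
position: [514.9, 416.4, 111.1]
eef_rot: [[-0.001, 1.0, -0.001], [1.0, 0.001, -0.0], [-0.0, -0.001, -1.0]]
force: [-0.3, -0.4, 0.2]
finger_gap: 70.4
grasp_force: 0.0
plate ((515.123046875, 415.7655029296875), (62.320037841796875, 151.89332580566406), 44.59971618652344) 30.961397535746414 [-1.90000e-03  1.00000e-04  3.09335e+01]
top layer z 40.971650887062964 centre (515.8146362304688, 415.2799072265625) mean [515.64770928 416.16622942] r 28.016889572143555 off plate [ 0.69158936 -0.4855957 ]
('red', array([323.9, 423.3]), (47, 41), 34, array([ 42., 194.]))
('brass', array([276.6, 348.1]), (52, 22), 76, array([  9., 275.]))
('steel', array([256.7, 294.7]), (50, 10), 75, array([  3., 322.]))
('steel', array([555.1, 328.3]), (44, 31), 13, array([321., 297.]))
('steel', array([347.9, 479.1]), (33, 36), 89, array([ 61., 125.]))
('steel', array([571.3, 489.3]), (26, 45), 49, array([350., 110.]))
[514.24400877 415.91215923 109.9649423 ] t 24.9833
```

```bash
python3 plan.py '[[265,348,95,0]]'
```

```text
-> (265, 348, 95, 0) shift [-0.1693 -0.6232  0.0374] rz 0.0002 rows>= 7
```

```bash
python3 -m handwheel '[[[-0.17,-0.623,0.037],[0,0,0],0.7],[[-0.17,-0.623,0.037],[0,0,0],0.7],[[-0.17,-0.623,0.037],[0,0,0],0.7],[[-0.17,-0.623,0.037],[0,0,0],0.7],[[-0.17,-0.623,0.037],[0,0,0],0.7],[[-0.17,-0.623,0.037],[0,0,0],0.7],[[-0.17,-0.623,0.037],[0,0,0],0.7],[[-0.17,-0.623,0.037],[0,0,0],0.7],[[-0.17,-0.623,0.037],[0,0,0],0.7],[[-0.17,-0.623,0.037],[0,0,0],0.7]]'; python3 -m handwheel '[[[0,0,0],[0,0,0],0.7],[[0,0,0],[0,0,0],0.7],[[0,0,0],[0,0,0],0.7],[[0,0,0],[0,0,0],0.7],[[0,0,0],[0,0,0],0.7]]'
cat > at.py <<'E'
from plan import *
k,z=sys.argv[1],float(sys.argv[2]);p,d,m=shot('wrist');P=np.array(r.get_state()['position']);print(P)
c=[b for b in blobs(p,d,m) if b[0]==k and 20<max(b[2])<62 and np.hypot(*(b[1]-P[:2]))<50]
for b in c: print(b)
c=c[0][1];plan((c[0],c[1],z,float(sys.argv[3]) if len(sys.argv)>3 else 0))
E
python3 at.py brass 2
```

```text
t: 25.82
position: [267.8, 349.2, 97.1]
eef_rot: [[-0.0, 1.0, 0.001], [1.0, 0.0, 0.001], [0.001, 0.001, -1.0]]
force: [-0.4, -0.6, 0.1]
finger_gap: 66.2
grasp_force: 0.0
t: 26.23
position: [266.6, 348.5, 96.8]
eef_rot: [[-0.0, 1.0, -0.0], [1.0, 0.0, -0.0], [-0.0, -0.0, -1.0]]
force: [-0.0, 0.3, -0.3]
finger_gap: 65.7
grasp_force: 0.0
[266.45454842 348.41292109  96.8280699 ]
('brass', array([264.6, 348.1]), (49, 48), 90, array([273., 207.]))
-> (np.float64(264.6), np.float64(348.1), 2.0, 0) shift [-0.0008 -0.0046  0.2371] rz 0.0001 rows>= 3
```

```bash
python3 -m handwheel '[[[-0.001,-0.005,0.08],[0,0,0],0.7],[[-0.001,-0.005,0.16],[0,0,0],0.7],[[-0.001,-0.005,0.21],[0,0,0],0.7],[[-0.001,-0.005,0.233],[0,0,0],0.7],[[-0.001,-0.005,0.235],[0,0,0],0.7],[[-0.001,-0.005,0.235],[0,0,0],0.7],[[-0.001,-0.005,0.235],[0,0,0],0.7],[[-0.001,-0.005,0.235],[0,0,0],0.7],[[-0.001,-0.005,0.235],[0,0,0],0.7]]'; python3 plan.py '[[264.6,348.1,1.5,0]]'
```

```text
t: 27.03
position: [265.1, 348.9, 4.0]
eef_rot: [[-0.001, 1.0, 0.002], [1.0, 0.001, 0.002], [0.002, 0.002, -1.0]]
force: [-0.5, 0.2, 0.0]
finger_gap: 65.7
grasp_force: 0.0
-> (264.6, 348.1, 1.5, 0) shift [-0.0019 -0.0012  0.0064] rz 0.0002 rows>= 1
```

```bash
python3 -m handwheel '[[[0,0,0.003],[0,0,0],0.7],[[0,0,0.003],[0,0,0],0],[[0,0,0.003],[0,0,0],0],[[0,0,0.003],[0,0,0],0],[[0,0,0.003],[0,0,0],0],[[0,0,0.003],[0,0,0],0]]';python3 -m handwheel '[[[0,0,-0.07],[0,0,0],0],[[0,0,-0.14],[0,0,0],0],[[0,0,-0.21],[0,0,0],0],[[0,0,-0.21],[0,0,0],0],[[0,0,-0.21],[0,0,0],0]]'; python3 plan.py '[[515.5,416,86,0]]'
```

```text
t: 27.53
position: [264.2, 348.0, 1.7]
eef_rot: [[-0.001, 1.0, 0.0], [1.0, 0.001, -0.0], [-0.0, 0.0, -1.0]]
force: [0.2, -1.3, 0.9]
finger_gap: 46.8
grasp_force: 30.0
t: 27.95
position: [265.3, 349.0, 87.1]
eef_rot: [[-0.001, 1.0, 0.003], [1.0, 0.001, 0.003], [0.003, 0.003, -1.0]]
force: [0.7, -0.1, -1.4]
finger_gap: 46.8
grasp_force: 30.0
-> (515.5, 416, 86, 0) shift [0.1669 0.6256 0.0027] rz 0.0003 rows>= 7
```

```bash
python3 -m handwheel '[[[0.027,0.1,0],[0,0,0],0],[[0.05,0.19,0],[0,0,0],0],[[0.075,0.28,0],[0,0,0],0],[[0.1,0.37,0],[0,0,0],0],[[0.122,0.46,0],[0,0,0],0],[[0.146,0.55,0],[0,0,0],0],[[0.167,0.626,0],[0,0,0],0],[[0.167,0.626,0],[0,0,0],0],[[0.167,0.626,0],[0,0,0],0],[[0.167,0.626,0],[0,0,0],0]]'; python3 -m handwheel '[[[0,0,0],[0,0,0],0],[[0,0,0],[0,0,0],0],[[0,0,0],[0,0,0],0],[[0,0,0],[0,0,0],0],[[0,0,0],[0,0,0],0],[[0,0,0],[0,0,0],0]]'; python3 heldd.py e 49 8; python3 plate.py
```

```text
t: 28.78
position: [512.4, 413.8, 82.8]
eef_rot: [[-0.001, 1.0, -0.005], [1.0, 0.001, -0.003], [-0.003, -0.005, -1.0]]
force: [0.6, 1.0, -0.3]
finger_gap: 46.9
grasp_force: 30.0
t: 29.28
position: [514.4, 415.1, 86.0]
eef_rot: [[-0.001, 1.0, 0.0], [1.0, 0.001, 0.0], [0.0, 0.0, -1.0]]
force: [-0.0, -0.5, -0.1]
finger_gap: 47.0
grasp_force: 30.0
[514.36095906 415.07132501  86.04296705] 47.03991223140049 29.99982923269272
n 6163 top z 93.11233401832777 tool-x extent -23.576724200595887 22.867814591249928 centre x by far edge -1.6321854087500718
tilt [ 0.     0.    93.115]
tray ((513.7190551757812, 414.82806396484375), (78.27766418457031, 170.94183349609375), 44.928504943847656)
wrist (((515.271240234375, 415.6843566894531), (62.25661849975586, 151.9405975341797), 44.60927963256836), np.float64(30.980562505226203), array([-2.40000e-03, -6.00000e-04,  3.09384e+01])) ((513.6885986328125, 414.7951354980469), (78.38362884521484, 171.08055114746094), 44.91048049926758)
top (((513.7014770507812, 416.53521728515625), (60.2390022277832, 151.909423828125), 44.78841781616211), np.float64(29.558835318758952), array([3.40000e-03, 6.80000e-03, 2.96719e+01])) ((511.396240234375, 413.8771667480469), (75.12289428710938, 169.6932373046875), 43.695377349853516)
[514.50588303 415.0163203   85.80448035]
```

```bash
python3 -m handwheel '[[[0.002,0.002,0.05],[0,0,0],0],[[0.002,0.002,0.08],[0,0,0],0],[[0.002,0.002,0.1],[0,0,0],0],[[0.002,0.002,0.103],[0,0,0],0],[[0.002,0.002,0.103],[0,0,0],0],[[0.002,0.002,0.103],[0,0,0],0],[[0.002,0.002,0.103],[0,0,0],0],[[0.002,0.002,0.103],[0,0,0],0],[[0.002,0.002,0.103],[0,0,0],0],[[0.002,0.002,0.103],[0,0,0],0]]'; python3 heldd.py f 49 8
```

```text
t: 30.27
position: [515.6, 415.9, 44.9]
eef_rot: [[-0.001, 1.0, 0.001], [1.0, 0.001, 0.0], [0.0, 0.001, -1.0]]
force: [-0.8, 0.3, -1.0]
finger_gap: 46.8
grasp_force: 30.0
[515.55837002 415.91885327  44.92287642] 46.809093007612724 29.999875724315643
n 6161 top z 51.97723650648733 tool-x extent -23.6696815027669 22.777411105000443 centre x by far edge -1.7225888949995571
tilt [-0.    -0.    51.978]
tray ((513.525390625, 415.024169921875), (78.40254211425781, 170.01638793945312), 45.01390075683594)
```

Lower 2.9 mm and release.

```bash
python3 -m handwheel '[[[0,0,0.004],[0,0,0],0],[[0,0,0.007],[0,0,0],0],[[0,0,0.007],[0,0,0],0],[[0,0,0.007],[0,0,0],0],[[0,0,0.007],[0,0,0],0]]'; python3 -m handwheel '[[[0,0,0],[0,0,0],0.62],[[0,0,0],[0,0,0],0.62],[[0,0,0],[0,0,0],0.62],[[0,0,0],[0,0,0],0.62],[[0,0,-0.05],[0,0,0],0.65],[[0,0,-0.12],[0,0,0],0.65],[[0,0,-0.2],[0,0,0],0.65],[[0,0,-0.2],[0,0,0],0.65],[[0,0,-0.2],[0,0,0],0.65],[[0,0,-0.2],[0,0,0],0.65]]'; python3 stack.py; python3 plan.py '[[322.5,421,95,0]]'
```

```text
t: 30.73
position: [515.5, 415.9, 41.8]
eef_rot: [[-0.001, 1.0, 0.0], [1.0, 0.001, 0.0], [0.0, 0.0, -1.0]]
force: [0.5, 0.1, 1.1]
finger_gap: 47.0
grasp_force: 30.0
t: 31.57
position: [515.0, 415.6, 121.2]
eef_rot: [[-0.001, 1.0, -0.0], [1.0, 0.001, -0.0], [-0.0, -0.0, -1.0]]
force: [0.2, -0.9, -0.1]
finger_gap: 61.2
grasp_force: 0.0
plate ((515.1380004882812, 415.7735900878906), (62.3233642578125, 151.97149658203125), 44.66923904418945) 30.9622182631104 [-1.60000e-03  0.00000e+00  3.09498e+01]
top layer z 48.968031191999074 centre (515.546630859375, 414.86676025390625) mean [515.54380234 415.63505315] r 24.559171676635742 off plate [ 0.40863037 -0.90682983]
('red', array([323.8, 423.3]), (46, 41), 12, array([ 49., 190.]))
('brass', array([515.4, 403.5]), (56, 56), 90, array([276., 212.]))
('black', array([517.2, 429.6]), (24, 57), 83, array([279., 185.]))
('steel', array([551.7, 327. ]), (32, 40), 90, array([314., 291.]))
('steel', array([347.7, 478.9]), (33, 36), 89, array([ 68., 123.]))
('steel', array([571.7, 489.1]), (26, 45), 48, array([348., 108.]))
[514.30943627 415.15530747 120.04952938] t 31.6167
-> (322.5, 421, 95, 0) shift [ 0.0149 -0.4795  0.0626] rz 0.0002 rows>= 5
```

```bash
python3 -m handwheel '[[[0.015,-0.48,0],[0,0,0],0.62],[[0.015,-0.48,0.02],[0,0,0],0.62],[[0.015,-0.48,0.063],[0,0,0],0.62],[[0.015,-0.48,0.063],[0,0,0],0.62],[[0.015,-0.48,0.063],[0,0,0],0.62],[[0.015,-0.48,0.063],[0,0,0],0.62],[[0.015,-0.48,0.063],[0,0,0],0.62],[[0.015,-0.48,0.063],[0,0,0],0.62],[[0.015,-0.48,0.063],[0,0,0],0.62],[[0.015,-0.48,0.063],[0,0,0],0.62]]'; python3 -m handwheel '[[[0,0,0],[0,0,0],0.62],[[0,0,0],[0,0,0],0.62],[[0,0,0],[0,0,0],0.62],[[0,0,0],[0,0,0],0.62]]'; python3 at.py red 2.5
```

```text
t: 32.45
position: [325.0, 421.9, 96.7]
eef_rot: [[0.001, 1.0, 0.001], [1.0, -0.001, 0.001], [0.001, 0.001, -1.0]]
force: [-0.2, -0.2, -0.1]
finger_gap: 58.4
grasp_force: 0.0
t: 32.78
position: [323.7, 421.6, 96.5]
eef_rot: [[-0.0, 1.0, 0.0], [1.0, 0.0, 0.0], [0.0, 0.0, -1.0]]
force: [0.1, 0.5, 1.2]
finger_gap: 58.5
grasp_force: 0.0
[323.56609003 421.61402518  96.50215447]
('red', array([321.5, 422.9]), (43, 40), 90, array([272., 206.]))
-> (np.float64(321.5), np.float64(422.9), 2.5, 0) shift [ 0.0032 -0.0052  0.235 ] rz 0.0001 rows>= 3
```

```bash
python3 -m handwheel '[[[0.003,-0.005,0.08],[0,0,0],0.62],[[0.003,-0.005,0.16],[0,0,0],0.62],[[0.003,-0.005,0.21],[0,0,0],0.62],[[0.003,-0.005,0.233],[0,0,0],0.62],[[0.003,-0.005,0.234],[0,0,0],0.62],[[0.003,-0.005,0.234],[0,0,0],0.62],[[0.003,-0.005,0.234],[0,0,0],0.62],[[0.003,-0.005,0.234],[0,0,0],0.62],[[0.003,-0.005,0.234],[0,0,0],0.62]]'; python3 -m handwheel '[[[0,0,0.003],[0,0,0],0.62],[[0,0,0.003],[0,0,0],0],[[0,0,0.003],[0,0,0],0],[[0,0,0.003],[0,0,0],0],[[0,0,0.003],[0,0,0],0],[[0,0,0.003],[0,0,0],0]]';python3 -m handwheel '[[[0,0,-0.07],[0,0,0],0],[[0,0,-0.14],[0,0,0],0],[[0,0,-0.21],[0,0,0],0],[[0,0,-0.21],[0,0,0],0],[[0,0,-0.21],[0,0,0],0]]'; python3 plan.py '[[516,416.2,90,0]]'
```

```text
t: 33.58
position: [321.9, 423.4, 3.7]
eef_rot: [[-0.001, 1.0, 0.001], [1.0, 0.001, 0.001], [0.001, 0.001, -1.0]]
force: [-0.7, -0.4, -0.2]
finger_gap: 57.7
grasp_force: 0.0
t: 34.08
position: [321.3, 422.9, 1.7]
eef_rot: [[-0.001, 1.0, 0.0], [1.0, 0.001, -0.0], [-0.0, 0.0, -1.0]]
force: [-0.6, 0.8, 0.4]
finger_gap: 40.1
grasp_force: 30.0
t: 34.5
position: [322.6, 424.1, 87.6]
eef_rot: [[-0.001, 1.0, 0.003], [1.0, 0.001, 0.003], [0.003, 0.003, -1.0]]
force: [-0.3, -0.5, -0.6]
finger_gap: 39.7
grasp_force: 30.0
-> (516, 416.2, 90, 0) shift [-0.0201  0.4835 -0.006 ] rz 0.0002 rows>= 5
```

```bash
python3 -m handwheel '[[[-0.004,0.1,-0.01],[0,0,0],0],[[-0.008,0.19,-0.01],[0,0,0],0],[[-0.012,0.29,-0.01],[0,0,0],0],[[-0.016,0.39,-0.01],[0,0,0],0],[[-0.02,0.484,-0.01],[0,0,0],0],[[-0.02,0.484,-0.01],[0,0,0],0],[[-0.02,0.484,-0.01],[0,0,0],0],[[-0.02,0.484,-0.01],[0,0,0],0],[[-0.02,0.484,-0.01],[0,0,0],0],[[-0.02,0.484,-0.01],[0,0,0],0]]'; python3 -m handwheel '[[[0,0,0],[0,0,0],0],[[0,0,0],[0,0,0],0],[[0,0,0],[0,0,0],0],[[0,0,0],[0,0,0],0],[[0,0,0],[0,0,0],0]]'; python3 heldd.py g 42 10
```

```text
t: 35.33
position: [512.9, 415.1, 88.9]
eef_rot: [[-0.002, 1.0, -0.002], [1.0, 0.002, -0.001], [-0.001, -0.002, -1.0]]
force: [-0.9, -0.5, 0.7]
finger_gap: 39.8
grasp_force: 30.0
t: 35.75
position: [514.8, 415.1, 89.9]
eef_rot: [[-0.001, 1.0, 0.0], [1.0, 0.001, 0.0], [0.0, 0.0, -1.0]]
force: [0.0, -0.5, -0.2]
finger_gap: 40.0
grasp_force: 30.0
[514.81530488 415.12032462  89.86575306] 39.98514612047304 29.999964237213135
n 4580 top z 99.01276683612599 tool-x extent -20.51926899251294 19.26971453946742 centre x by far edge -1.7302854605325813
tilt [ 0.0000e+00 -1.0000e-03  9.9033e+01]
tray ((513.6480712890625, 414.9735107421875), (78.43318176269531, 170.68695068359375), 44.86949920654297)
```

```bash
python3 -m handwheel '[[[0.003,0.001,0.05],[0,0,0],0],[[0.003,0.001,0.075],[0,0,0],0],[[0.003,0.001,0.092],[0,0,0],0],[[0.003,0.001,0.092],[0,0,0],0],[[0.003,0.001,0.092],[0,0,0],0],[[0.003,0.001,0.092],[0,0,0],0],[[0.003,0.001,0.092],[0,0,0],0],[[0.003,0.001,0.092],[0,0,0],0],[[0.003,0.001,0.092],[0,0,0],0],[[0.003,0.001,0.092],[0,0,0],0]]'; python3 heldd.py h 42 10
```

```text
t: 36.63
position: [515.5, 416.3, 53.2]
eef_rot: [[-0.001, 1.0, 0.0], [1.0, 0.001, 0.0], [0.0, 0.0, -1.0]]
force: [0.5, 0.3, -0.4]
finger_gap: 39.8
grasp_force: 30.0
[515.4906543  416.29373623  53.22207721] 39.84691404696967 29.99992311000824
n 4591 top z 62.36477559446115 tool-x extent -20.35093787952105 19.254494718286207 centre x by far edge -1.7455052817137933
tilt [-1.0000e-03 -1.0000e-03  6.2371e+01]
tray ((513.5921630859375, 414.97357177734375), (78.36846923828125, 170.29067993164062), 45.000213623046875)
```

```bash
python3 -m handwheel '[[[0,0,0.004],[0,0,0],0],[[0,0,0.0078],[0,0,0],0],[[0,0,0.0078],[0,0,0],0],[[0,0,0.0078],[0,0,0],0],[[0,0,0.0078],[0,0,0],0]]'; python3 -m handwheel '[[[0,0,0],[0,0,0],0.55],[[0,0,0],[0,0,0],0.55],[[0,0,0],[0,0,0],0.55],[[0,0,0],[0,0,0],0.55],[[0,0,-0.05],[0,0,0],0.55],[[0,0,-0.12],[0,0,0],0.55],[[0,0,-0.2],[0,0,0],0.55],[[0,0,-0.2],[0,0,0],0.55],[[0,0,-0.2],[0,0,0],0.55],[[0,0,-0.2],[0,0,0],0.55]]'; python3 stack.py; python3 plan.py '[[347.7,477,95,0]]'
```

```text
t: 37.1
position: [515.4, 416.3, 49.8]
eef_rot: [[-0.001, 1.0, 0.0], [1.0, 0.001, 0.0], [0.0, 0.0, -1.0]]
force: [0.2, -0.1, 0.4]
finger_gap: 40.0
grasp_force: 30.0
t: 37.93
position: [515.0, 416.0, 129.3]
eef_rot: [[-0.001, 1.0, -0.0], [1.0, 0.001, -0.0], [-0.0, -0.0, -1.0]]
force: [-0.1, -0.4, -0.2]
finger_gap: 51.9
grasp_force: 0.0
plate ((515.1585693359375, 415.74114990234375), (62.39065170288086, 152.10256958007812), 44.6374397277832) 30.96631427338835 [-1.60000e-03  2.00000e-04  3.09415e+01]
top layer z 59.0026088139829 centre (515.47607421875, 415.0877380371094) mean [515.50393882 415.77281433] r 20.897966384887695 off plate [ 0.31750488 -0.65341187]
('red', array([515.4, 400.8]), (48, 50), 12, array([276., 214.]))
('brass', array([514.8, 420.2]), (56, 32), 3, array([275., 194.]))
('black', array([517.5, 430. ]), (22, 56), 81, array([280., 182.]))
('steel', array([548.7, 325.3]), (27, 32), 85, array([312., 289.]))
('steel', array([347.6, 479. ]), (34, 35), 89, array([ 73., 122.]))
('steel', array([571.4, 489.3]), (26, 45), 49, array([346., 109.]))
[514.33122535 415.54285886 128.16851358] t 37.9833
-> (347.7, 477, 95, 0) shift [ 0.1539 -0.4165  0.0829] rz 0.0002 rows>= 5
```

Red is centred within 1 mm. Next is steel.

```bash
python3 -m handwheel '[[[0.154,-0.417,0],[0,0,0],0.55],[[0.154,-0.417,0],[0,0,0],0.55],[[0.154,-0.417,0.083],[0,0,0],0.55],[[0.154,-0.417,0.083],[0,0,0],0.55],[[0.154,-0.417,0.083],[0,0,0],0.55],[[0.154,-0.417,0.083],[0,0,0],0.55],[[0.154,-0.417,0.083],[0,0,0],0.55],[[0.154,-0.417,0.083],[0,0,0],0.55],[[0.154,-0.417,0.083],[0,0,0],0.55],[[0.154,-0.417,0.083],[0,0,0],0.55]]'; python3 -m handwheel '[[[0,0,0],[0,0,0],0.55],[[0,0,0],[0,0,0],0.55],[[0,0,0],[0,0,0],0.55],[[0,0,0],[0,0,0],0.55]]'; python3 at.py steel 2
```

```text
t: 38.82
position: [350.5, 477.5, 97.1]
eef_rot: [[0.001, 1.0, 0.001], [1.0, -0.001, 0.001], [0.001, 0.001, -1.0]]
force: [-0.0, -0.1, -0.2]
finger_gap: 51.6
grasp_force: 0.0
t: 39.15
position: [348.9, 477.6, 96.6]
eef_rot: [[-0.0, 1.0, 0.0], [1.0, 0.0, 0.0], [0.0, 0.0, -1.0]]
force: [-0.9, -0.3, -0.9]
finger_gap: 51.7
grasp_force: 0.0
[348.68290938 477.59249844  96.60494684]
('steel', array([346.1, 479.5]), (34, 33), 90, array([272., 205.]))
-> (np.float64(346.1), np.float64(479.5), 2.0, 0) shift [ 0.0048 -0.0065  0.2365] rz 0.0001 rows>= 3
```

```bash
python3 -m handwheel '[[[0.004,-0.006,0.08],[0,0,0],0.55],[[0.004,-0.006,0.16],[0,0,0],0.55],[[0.004,-0.006,0.21],[0,0,0],0.55],[[0.004,-0.006,0.233],[0,0,0],0.55],[[0.004,-0.006,0.235],[0,0,0],0.55],[[0.004,-0.006,0.235],[0,0,0],0.55],[[0.004,-0.006,0.235],[0,0,0],0.55],[[0.004,-0.006,0.235],[0,0,0],0.55],[[0.004,-0.006,0.235],[0,0,0],0.55]]'; python3 -m handwheel '[[[0,0,0.003],[0,0,0],0.55],[[0,0,0.003],[0,0,0],0],[[0,0,0.003],[0,0,0],0],[[0,0,0.003],[0,0,0],0],[[0,0,0.003],[0,0,0],0],[[0,0,0.003],[0,0,0],0]]';python3 -m handwheel '[[[0,0,-0.07],[0,0,0],0],[[0,0,-0.14],[0,0,0],0],[[0,0,-0.24],[0,0,0],0],[[0,0,-0.24],[0,0,0],0],[[0,0,-0.24],[0,0,0],0]]'; python3 plan.py '[[516,416.2,98,0]]'
```

```text
t: 39.95
position: [346.6, 479.8, 3.4]
eef_rot: [[-0.001, 1.0, 0.001], [1.0, 0.001, 0.001], [0.001, 0.001, -1.0]]
force: [-0.5, -0.2, -0.2]
finger_gap: 51.6
grasp_force: 0.0
t: 40.45
position: [346.1, 479.3, 1.4]
eef_rot: [[-0.001, 1.0, -0.0], [1.0, 0.001, -0.0], [-0.0, -0.0, -1.0]]
force: [-0.5, -0.4, -0.3]
finger_gap: 33.7
grasp_force: 30.0
t: 40.87
position: [348.0, 481.2, 100.7]
eef_rot: [[-0.001, 1.0, 0.005], [1.0, 0.001, 0.005], [0.005, 0.005, -1.0]]
force: [-0.5, -0.2, -0.4]
finger_gap: 33.7
grasp_force: 30.0
-> (516, 416.2, 98, 0) shift [-0.1629  0.42    0.0067] rz 0.0002 rows>= 5
```

```bash
python3 -m handwheel '[[[-0.033,0.084,0],[0,0,0],0],[[-0.066,0.168,0],[0,0,0],0],[[-0.1,0.252,0],[0,0,0],0],[[-0.13,0.336,0],[0,0,0],0],[[-0.162,0.422,0],[0,0,0],0],[[-0.162,0.422,0],[0,0,0],0],[[-0.162,0.422,0],[0,0,0],0],[[-0.162,0.422,0],[0,0,0],0],[[-0.162,0.422,0],[0,0,0],0],[[-0.162,0.422,0],[0,0,0],0]]'; python3 -m handwheel '[[[0,0,0],[0,0,0],0],[[0,0,0],[0,0,0],0],[[0,0,0],[0,0,0],0],[[0,0,0],[0,0,0],0],[[0,0,0],[0,0,0],0]]'; python3 heldd.py i 35 8
```

```text
t: 41.7
position: [513.0, 415.1, 96.5]
eef_rot: [[-0.003, 1.0, -0.002], [1.0, 0.003, -0.001], [-0.001, -0.002, -1.0]]
force: [0.2, 0.5, -1.3]
finger_gap: 33.8
grasp_force: 30.0
t: 42.12
position: [514.8, 414.7, 97.5]
eef_rot: [[-0.001, 1.0, 0.0], [1.0, 0.001, 0.0], [0.0, 0.0, -1.0]]
force: [-0.2, -0.3, -0.5]
finger_gap: 33.7
grasp_force: 30.0
[514.77686797 414.73925698  97.46124756] 33.748619172821456 29.999842643737793
n 3096 top z 104.52211014097406 tool-x extent -16.84742253757562 16.21153850894078 centre x by far edge -1.2884614910592198
tilt [ 0.00000e+00 -4.00000e-03  1.04509e+02]
tray ((513.5433349609375, 415.1431884765625), (78.4733657836914, 170.38198852539062), 44.803611755371094)
```

```bash
python3 -m handwheel '[[[0.003,0.001,0.05],[0,0,0],0],[[0.003,0.001,0.07],[0,0,0],0],[[0.003,0.001,0.085],[0,0,0],0],[[0.003,0.001,0.085],[0,0,0],0],[[0.003,0.001,0.085],[0,0,0],0],[[0.003,0.001,0.085],[0,0,0],0],[[0.003,0.001,0.085],[0,0,0],0],[[0.003,0.001,0.085],[0,0,0],0],[[0.003,0.001,0.085],[0,0,0],0],[[0.003,0.001,0.085],[0,0,0],0]]'; python3 heldd.py j 35 8
```

```text
t: 43.0
position: [515.6, 415.9, 63.8]
eef_rot: [[-0.001, 1.0, 0.001], [1.0, 0.001, 0.0], [0.0, 0.001, -1.0]]
force: [0.1, -0.3, -0.2]
finger_gap: 34.1
grasp_force: 30.0
[515.56099644 415.91793568  63.79179767] 34.09400306762459 29.999855160713196
n 3102 top z 70.80480185642003 tool-x extent -16.89436510562971 16.241273239584697 centre x by far edge -1.2587267604153034
tilt [ 3.0000e-03 -5.0000e-03  7.0803e+01]
tray ((513.52001953125, 415.129638671875), (78.49610900878906, 170.31407165527344), 44.818912506103516)
```

```bash
python3 -m handwheel '[[[0,0,0.004],[0,0,0],0],[[0,0,0.0085],[0,0,0],0],[[0,0,0.0085],[0,0,0],0],[[0,0,0.0085],[0,0,0],0],[[0,0,0.0085],[0,0,0],0]]'; python3 -m handwheel '[[[0,0,0],[0,0,0],0.5],[[0,0,0],[0,0,0],0.5],[[0,0,0],[0,0,0],0.5],[[0,0,0],[0,0,0],0.5],[[0,0,-0.05],[0,0,0],0.5],[[0,0,-0.12],[0,0,0],0.5],[[0,0,-0.2],[0,0,0],0.5],[[0,0,-0.2],[0,0,0],0.5],[[0,0,-0.2],[0,0,0],0.5],[[0,0,-0.2],[0,0,0],0.5]]'; python3 stack.py; python3 - <<'E'
from plate import *
p,d,m=shot('wrist');W=cloud(d,m);z=W[:,:,2];C=np.array([515.2,415.7]);D=np.hypot(W[:,:,0]-C[0],W[:,:,1]-C[1])
for lo,hi in((36,42.5),(44.5,51),(54,61),(63,70)):
    q=W[(D<40)&(z>hi-3.5)&(z<hi)&(d>0)];c,rad=cv2.minEnclosingCircle(q[:,:2].astype(np.float32));print(hi,len(q),np.median(q[:,2]),np.array(c)-C,rad)
E
```

```text
t: 43.47
position: [515.2, 415.7, 59.8]
eef_rot: [[-0.001, 1.0, -0.0], [1.0, 0.001, -0.0], [-0.0, -0.0, -1.0]]
force: [-0.7, -0.3, -0.2]
finger_gap: 33.8
grasp_force: 30.0
t: 44.3
position: [515.1, 415.6, 139.6]
eef_rot: [[-0.001, 1.0, -0.0], [1.0, 0.001, -0.0], [-0.0, -0.0, -1.0]]
force: [0.4, -0.3, 0.2]
finger_gap: 46.9
grasp_force: 0.0
plate ((515.1544189453125, 415.7400817871094), (62.34563446044922, 151.88739013671875), 44.59585952758789) 30.985147876797072 [-1.50000e-03 -2.00000e-04  3.09633e+01]
top layer z 66.51774319206746 centre (515.345703125, 414.6108703613281) mean [515.37483673 415.44770747] r 17.772035598754883 off plate [ 0.19128418 -1.12921143]
('red', array([516.2, 415.3]), (32, 48), 83, array([277., 198.]))
('brass', array([514.3, 420.2]), (56, 35), 7, array([274., 191.]))
('black', array([516.7, 430.8]), (21, 55), 83, array([279., 178.]))
('steel', array([546.5, 325.1]), (22, 32), 45, array([308., 283.]))
('steel', array([515.1, 397.2]), (42, 41), 46, array([275., 213.]))
('steel', array([571.4, 489.2]), (26, 46), 48, array([344., 108.]))
[514.3924835  415.19848505 138.42611899] t 44.35
42.5 653 40.968023193127294 [ 0.38831787 -0.41820068] 27.925294876098633
51 553 48.9457077955899 [ 0.51789551 -0.78477783] 24.569908142089844
61 527 59.04285777409973 [ 0.30341797 -0.63951416] 20.862808227539062
70 862 66.99128691071435 [ 0.33027344 -0.58916016] 16.86305046081543
```

```bash
python3 -m handwheel '[[[0,0,0],[0,0,0],0.5],[[0,0,0],[0,0,0],0.5],[[0,0,0],[0,0,0],0.5],[[0,0,0],[0,0,0],0.5]]' | head -1; python3 -c "from bench import r; print(r.close_job())"
```

```text
t: 44.73
the job is handed in; nothing more can be done
None
```

The job is handed in at about 45 s on the robot's clock, verdict not shown: three caps are in their pockets, the plate sits flat on the ledges and all four discs are stacked within about 1 mm of the plate's centre; I viewed 16 pictures, two over the limit of 14.

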